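Load plaster columns into the indexing turntable

ROBOT

A 6-joint arm with a two-finger parallel gripper is mounted at the origin on the work surface. World frame = base frame: x ahead of the robot, y to its left, z up, the work surface at z = 0. Lengths are in m, angles in degrees, forces in N, time in s.
With the tool pointing down it reaches from about 0.3 to 0.75 m from the base axis. Payload 8.5 kg.
Tool frame: the origin (TCP) lies at the very end of the fingers, on their centre line; the grasp point (between the pads) lies 19 mm behind it; z points along the fingers, y is the direction in which the jaws open and shut (so a half turn about z gives the same grasp; the last joint's range is limited). The gripper opens to 85 mm and grips with 20 to 120 N. Pads are 22 mm wide; open, the fingers measure 114 mm over their backs; the gripper's body (76 mm by 85 mm) begins 54 mm behind the grasp point. The pads swing forward as they close: fully open they stand 13 mm farther back than shut.
Start: joints at [56.648, 21.807, 74.336, -0, 83.858, -12.336], TCP at [0.197, 0.513, 0.231] pointing down, gripper open.
Joint ranges: [-178.18, 178.18], [-50.72, 133.34], [12.68, 142.11], [-81.47, 261.47], [9.98, 163.14], [-165.26, 165.26]. Speed limits (degrees/s): [136.94, 136.94, 180, 180, 180, 180].

INTERFACE

Orientations are given as a 3x3 rotation matrix whose columns are the frame's x, y, z axes.
In Python, from rig import status, vision, env gives the robot as it stands.
- The arm moves only by the tool send_rows, never from a script. Its argument "targets" is a list of rows, each a list of 7 numbers: the shift along the tool's x, y, z in units of 50 mm (1.0 is 50 mm), then the turn, a rotation vector about the tool's x, y, z in units of 8 degrees (1.0 is 8 degrees), then the finger opening in mm, from 0 to 85.4. A call has 1 to 5 rows; each row is the pose to reach, as a shift and turn from the pose commanded when the call began, along the tool's axes at that moment; what a row does not reach only later rows make up. A row lasts 1/8 s, in which the tool goes at most 62.5 mm and 10.7 degrees, less where a joint would pass 70% of its speed; a pose out of reach is approached as far as the arm can. A call with a gripper value outside its range is refused whole. The fingers move at their own pace and stop on an object; "grip_force" is the grip in N (left out, the last holds). Time passes only in rows, so rows that repeat a pose let the fingers close. It gives the time, the measured TCP pose, the force and the opening at its end, in the units of the state.
- status.observe(): the state, without advancing time (a new reading comes with each control period).
- vision.get_image(name): name is "side" or "top" or "wrist"; returns (picture, depth): 420x560x3 uint8, red, green, blue; 420x560 float32, m along the optical axis (not along the pixel's ray), 0 where there is no reading.
- vision.camera_model(name): a dict with "camera_matrix" (3x3 intrinsics, pixels), "view" (4x4, takes a point from world to camera coordinates); the wrist camera has in their place "T_tool_cam" (4x4, takes a point from camera to tool coordinates, whose origin is the TCP and whose axes are the flange's). Camera axes: x right, y down, z forward; pixel columns grow to the right and rows downward; lengths in m; the calibration is good to about 2 mm. A picture is of the moment at which its call begins: read the wrist's pose just before it. camera_model takes no time and is no camera call.
- env.close_job(): hands the job in, once; it reports no verdict.
Trained networks look in the newest picture that a camera, given by its name, has taken for a name from the list of things; names that differ only in an ending like _2 or _b are one class to them, and where a whole thing is asked for, a point or a joint stands for the part that bears it (a point fixed in the world has none). Each returns a list of dicts, best first, with "p" (0 to 1); they miss things now and then, are a little off and sometimes report something else, mostly with a low value. They report only what shows in the picture. A call takes as long as a camera call. They do not tell look-alikes from the thing itself.
- vision.masks_of(camera, label): "pixels" (420x560 bool, what is visible of it) and "extent" ([left, top, right, bottom] in pixels, round what is visible of it).
The state is a dict: "time_s": time; "q": joint angles; "qvel": joint speeds; "joint_efforts": joint torques, N m; "position": TCP position; "tool_rot": TCP orientation; "ft_force": force on the tool from outside, world axes, zero at the start; "wrist_torque": the same for the moment, N m; "grip_width": finger opening in m.
Only numpy, scipy, OpenCV 4.12 (cv2) and the standard library are available. Lean on these libraries where they do the work, as an engineer would, in place of code of your own. Each camera call takes 0.05 s, during which the arm holds its last target.

TASK

Load the plaster columns standing in the tray onto the turntable, one to a cradle: lay a column on its side in the V rests of the empty cradle that faces you, then turn the table counter-clockwise by one notch so that the next empty cradle faces you, and go on until every column is laid, turning the table on one notch after each column, the last one too. Leave every column lying centred in its cradle and the table at rest in its notch, and do not disturb the mallet, the cup or the bust.

Things in the scene. Friction and masses are not known exactly. Their poses are not given: they have to be found in the camera images.
- column1: loose white plaster column cast, a plain round cylinder 42 mm in diameter and 98 mm long with two shallow turned grooves (3 or 4 such columns, all alike and the same either way up; the others are absent); starts standing on end in the tray; origin at its centre, z along its axis; about 0.25 kg
- column2: loose white plaster column cast, a plain round cylinder 42 mm in diameter and 98 mm long with two shallow turned grooves (3 or 4 such columns, all alike and the same either way up; the others are absent); starts standing on end in the tray; origin at its centre, z along its axis; about 0.25 kg
- column3: loose white plaster column cast, a plain round cylinder 42 mm in diameter and 98 mm long with two shallow turned grooves (3 or 4 such columns, all alike and the same either way up; the others are absent); starts standing on end in the tray; origin at its centre, z along its axis; about 0.25 kg
- column4: loose white plaster column cast, a plain round cylinder 42 mm in diameter and 98 mm long with two shallow turned grooves (3 or 4 such columns, all alike and the same either way up; the others are absent); starts standing on end in the tray; origin at its centre, z along its axis; about 0.25 kg
- cradle1 (a point): cradle 1 of the turntable (fill in order 1 to 4; faces the robot when the joint reads 0 x 90 degrees): two wooden 90 degree V rests, 14 mm thick, 58 mm wide, 35 mm inward and outward of this point, tops 5 mm below it. The point is the centre of a column lying seated, 44 mm above the disc; x points out from the turning axis, along the lying column; z up
- cradle2 (a point): cradle 2 of the turntable (fill in order 1 to 4; faces the robot when the joint reads 1 x 90 degrees): two wooden 90 degree V rests, 14 mm thick, 58 mm wide, 35 mm inward and outward of this point, tops 5 mm below it. The point is the centre of a column lying seated, 44 mm above the disc; x points out from the turning axis, along the lying column; z up
- cradle3 (a point): cradle 3 of the turntable (fill in order 1 to 4; faces the robot when the joint reads 2 x 90 degrees): two wooden 90 degree V rests, 14 mm thick, 58 mm wide, 35 mm inward and outward of this point, tops 5 mm below it. The point is the centre of a column lying seated, 44 mm above the disc; x points out from the turning axis, along the lying column; z up
- cradle4 (a point): cradle 4 of the turntable (fill in order 1 to 4; faces the robot when the joint reads 3 x 90 degrees): two wooden 90 degree V rests, 14 mm thick, 58 mm wide, 35 mm inward and outward of this point, tops 5 mm below it. The point is the centre of a column lying seated, 44 mm above the disc; x points out from the turning axis, along the lying column; z up
- post1 (a point): centre of the top of an upright round steel post, 18 mm in diameter and 60 mm high, on the disc 160 mm from its axis, midway between two cradles (post 1 follows cradle 1): a handle for turning the table
- post2 (a point): centre of the top of an upright round steel post, 18 mm in diameter and 60 mm high, on the disc 160 mm from its axis, midway between two cradles (post 2 follows cradle 2): a handle for turning the table
- post3 (a point): centre of the top of an upright round steel post, 18 mm in diameter and 60 mm high, on the disc 160 mm from its axis, midway between two cradles (post 3 follows cradle 3): a handle for turning the table
- post4 (a point): centre of the top of an upright round steel post, 18 mm in diameter and 60 mm high, on the disc 160 mm from its axis, midway between two cradles (post 4 follows cradle 4): a handle for turning the table
- pivot (a point): centre of the turntable disc's top face, on the turning axis; turns with the disc; disc 400 mm in diameter, 20 mm thick, its top 55 mm above the bench
- turntable (a joint): turn of the disc in rad, counter-clockwise from above positive, 0 at the start; spring-like notches at every 90 degrees (0, 1.571, 3.142, 4.712, 6.283) pull it in; up to about 7 N at a post gets it out of a notch; stops at -0.5 and 6.8
- stand: fixed grey foot under the turntable, origin on the bench on the turning axis; its -x axis points to the loading side, the side facing the robot
- tray: fixed square plywood tray, 282 mm outside, floor 8 mm and rim 24 mm above the bench (rim 12 mm wide); origin at the centre of its underside
- mallet: bystander: wooden mallet lying on the bench, head 90 mm by 56 mm, handle 170 mm; origin on the bench under the handle
- cup: bystander: white plastic cup, 68 mm across, 80 mm high; origin at the centre of its underside
- bust: bystander: small plaster bust, 160 mm high, foot 80 by 90 mm; origin at the centre of its underside
Not all that is in view belongs to the job. Leave any blue or orange look-alike of the column1 alone. Leave any green look-alike of the column4 alone.

How it is judged:
By the outcome, as a careful person would: the job done as asked, in the order asked, and still so for the second after the job is handed in, with the robot touching nothing.
Of column1, column2, column3, column4 only 3 to 4 are there at a start; the rules pass over those that are not, and their reading is None.
At some moment in a run one of column1, column2, column3, column4 may be knocked a few centimetres aside while the robot is not near it.
Once in a run the grip may slacken for a moment while it holds something.
It also fails if it takes over 210 s, if anything falls off the work surface, if the arm or the gripper's body presses on something with over 40 N, if the wrist force passes 120 N, or if a joint passes its speed limit or range.

## Working session

There is one attempt and no reset: what is moved stays moved. The work goes in short steps, Python scripts to look and compute and a tool call to move; the robot and the scene stay as the last step left them, time stands still between calls to the robot, and variables do not carry over. Pictures are saved under pics/ and viewed, and the job is handed in when it is done.

Besides the shell and the picture viewer there is one more tool, called after ">>>" as name(argument=value, ...) on one line, values as JSON. send_rows: Moves the arm, as the interface text tells. Its arguments: {"type":"object","properties":{"targets":{"type":"array","items":{"type":"array","items":{"type":"number"}}},"grip_force":{"type":"number"}},"required":["targets"]}

```bash
ls; mkdir -p pics
python3 - <<'E'
from rig import status, vision, env
import cv2,numpy as np
print(status.observe())
for n in ["side","top","wrist"]:
    im,d=vision.get_image(n); cv2.imwrite(f"pics/{n}0.png",im[:,:,::-1]); print(n,vision.camera_model(n))
E
```

```text
pics
{'time_s': 0.0, 'q': array([ 5.66496342e+01,  2.18422012e+01,  7.43866734e+01,  3.47332900e-04,
        8.38575277e+01, -1.23350857e+01]), 'qvel': array([-0.054887  , -0.10745747,  0.02187228, -0.06908274,  0.05842712,
        0.08476765]), 'joint_efforts': array([-9.16184254e-04, -4.48458731e+01, -2.31280017e+01, -2.82376577e-04,
        4.72740692e-03,  1.00219148e-05]), 'position': array([0.19706452, 0.51316162, 0.23068913]), 'tool_rot': array([[-9.33484449e-01,  3.58616909e-01, -8.34071173e-04],
       [ 3.58617729e-01,  9.33483661e-01, -1.25635929e-03],
       [ 3.28040127e-04, -1.47190457e-03, -9.99998863e-01]]), 'ft_force': array([ 0.82521229, -0.45405076, -0.03108641]), 'wrist_torque': array([-0.03493538, -0.0055025 , -0.04603318]), 'grip_width': 0.08565354930083384}
side {'camera_matrix': array([[454.77617095,   0.        , 279.39391707],
       [  0.        , 454.77617095, 209.12430557],
       [  0.        ,   0.        ,   1.        ]]), 'view': array([[ 0.82842282, -0.55981324, -0.01802133, -0.38381275],
       [-0.3739645 , -0.52887434, -0.76186776,  0.28187902],
 
[... 388 characters left out ...]
,  0.02194025, -0.07399648,  0.48273754],
       [ 0.07450481,  0.02333435, -0.99694761,  1.34738129],
       [ 0.        ,  0.        ,  0.        ,  1.        ]])}
wrist {'camera_matrix': array([[338.17720393,   0.        , 277.70138787],
       [  0.        , 338.17720393, 209.27455155],
       [  0.        ,   0.        ,   1.        ]]), 'T_tool_cam': array([[-1.56089249e-04, -9.44378025e-01, -3.28861856e-01,
         8.57117112e-02],
       [ 9.99999974e-01, -9.19917010e-05, -2.10466197e-04,
         7.42781003e-04],
       [ 1.68507090e-04, -3.28861881e-01,  9.44378015e-01,
        -1.41662192e-01],
       [ 0.00000000e+00,  0.00000000e+00,  0.00000000e+00,
         1.00000000e+00]])}
```

View pics/side0.png

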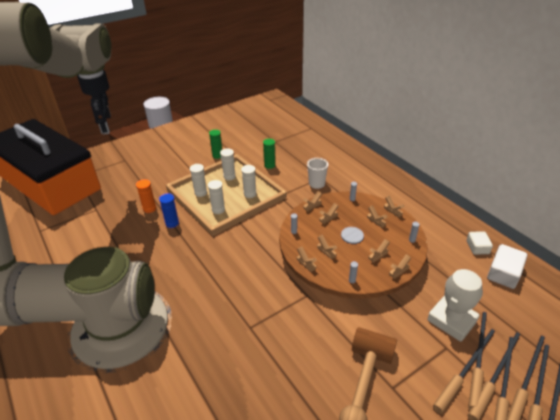

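View pics/top0.png

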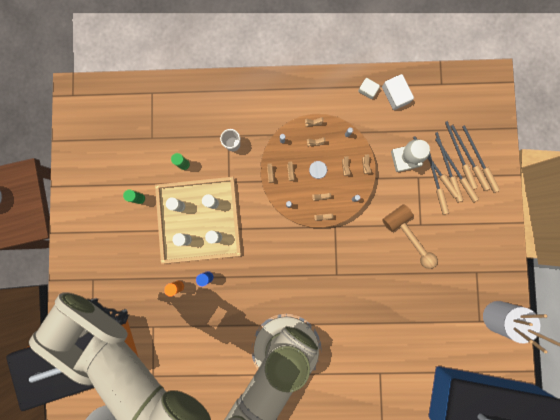

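View pics/wrist0.png

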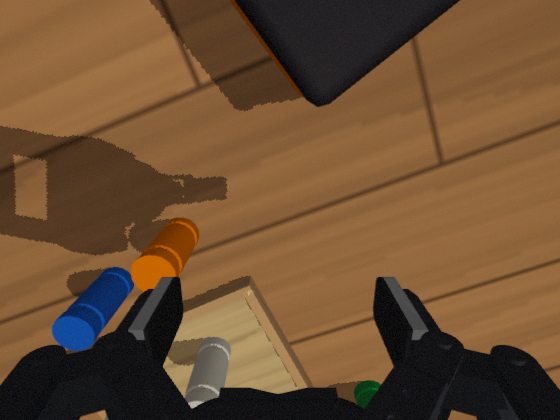

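```bash
cat > h.py <<'E'
from rig import status, vision, env
import cv2,numpy as np
def cloud(n,d,st=None):
    m=vision.camera_model(n);K=m["camera_matrix"]
    v,u=np.mgrid[0:420,0:560]
    P=np.stack([(u-K[0,2])/K[0,0]*d,(v-K[1,2])/K[1,1]*d,d],-1)
    if n=="wrist":
        T=m["T_tool_cam"];st=st or status.observe()
        P=P@T[:3,:3].T+T[:3,3]; return P@st["tool_rot"].T+st["position"]
    V=np.linalg.inv(m["view"]); return P@V[:3,:3].T+V[:3,3]
def shot(n,tag=None):
    st=status.observe(); im,d=vision.get_image(n)
    if tag: cv2.imwrite(f"pics/{n}_{tag}.png",im[:,:,::-1])
    return im,d,cloud(n,d,st)
def pix(n,p):
    m=vision.camera_model(n);c=m["view"]@np.r_[p,1];uv=m["camera_matrix"]@c[:3];return uv[:2]/uv[2]
E
python3 - <<'E'
from h import *
for n in ["top","side"]:
    im,d,P=shot(n)
    for lab in ["column1","post1","pivot","tray","cup","bust","mallet","cradle1"]:
        for r in vision.masks_of(n,lab):
            m=r["pixels"]&(d>0); q=P[m]
            if len(q)<3: continue
            zt=np.percentile(q[:,2],95); t=q[q[:,2]>zt-.012]
            c=(t[:,:2].max(0)+t[:,:2].min(0))/2
            print(n,lab,round(r["p"],2),np.round(r["extent"]),len(q),"ztop",zt.round(3),"mid",c.round(4),"mean",t[:,:2].mean(0).round(4),"rng",np.ptp(t,axis=0).round(3),im[m].mean(0).round())
E
```

```text
top column1 0.77 [174. 232. 193. 248.] 197 ztop 0.11 mid [0.3899 0.347 ] mean [0.3904 0.3463] rng [0.04  0.04  0.014] [203. 199. 186.]
top column1 0.77 [163. 283. 184. 295.] 215 ztop 0.102 mid [0.2253 0.3766] mean [0.2252 0.376 ] rng [0.04  0.038 0.013] [196. 119.  44.]
top column1 0.76 [206. 230. 222. 242.] 162 ztop 0.111 mid [0.396  0.2391] mean [0.3962 0.2385] rng [0.037 0.041 0.015] [216. 214. 202.]
top column1 0.68 [172. 152. 189. 172.] 193 ztop 0.102 mid [0.6628 0.3534] mean [0.6624 0.3537] rng [0.039 0.038 0.011] [ 69. 141.  76.]
top column1 0.67 [121. 184. 145. 204.] 246 ztop 0.102 mid [0.542  0.5176] mean [0.5418 0.5164] rng [0.041 0.041 0.021] [ 71. 137.  75.]
top column1 0.61 [166. 200. 184. 213.] 210 ztop 0.109 mid [0.5089 0.369 ] mean [0.509  0.3691] rng [0.038 0.041 0.014] [192. 189. 177.]
top column1 0.6 [203. 195. 217. 208.] 152 ztop 0.11 mid [0.5146 0.2467] mean [0.5152 0.2475] rng [0.034 0.037 0.013] [202. 201. 190.]
top column1 0.54 [194. 271. 213. 287.] 215 ztop 0.102 mid [0.2562 0.2721] mean [0.2555 0.272 ] rng [0.04  0.04  0.014] [ 71. 101. 174.]
top post1 0.56 
[... 3268 characters left out ...]
 61.]
side cup 0.95 [308. 154. 329. 192.] 492 ztop 0.078 mid [0.7305 0.177 ] mean [0.7303 0.1765] rng [0.064 0.071 0.017] [145. 135. 125.]
side cup 0.65 [276. 184. 430. 297.] 12699 ztop 0.087 mid [ 0.6189 -0.1239] mean [ 0.6129 -0.1358] rng [0.348 0.347 0.044] [155. 101.  61.]
side bust 0.55 [430. 268. 484. 340.] 2515 ztop 0.154 mid [ 0.6614 -0.4439] mean [ 0.6561 -0.4464] rng [0.064 0.062 0.019] [162. 154. 140.]
side mallet 0.72 [340. 326. 396. 420.] 1995 ztop 0.056 mid [ 0.3837 -0.4329] mean [ 0.4047 -0.4277] rng [0.211 0.165 0.016] [151. 103.  64.]
side cradle1 0.73 [279. 185. 428. 297.] 12681 ztop 0.087 mid [ 0.6189 -0.1239] mean [ 0.6137 -0.1347] rng [0.348 0.347 0.043] [155. 101.  61.]
```

Run:
```python
from h import *
for n in ["top","side"]:
    im,d,P=shot(n)
    m=(d>0)&(P[...,0]>.38)&(P[...,0]<.88)&(P[...,1]>-.36)&(P[...,1]<.11)
    disc=m&(abs(P[...,2]-.055)<.012)
    q=P[disc][:,:2].astype(np.float32); print(n,"disc z",np.median(P[disc][:,2]),"circ",cv2.minEnclosingCircle(q), (q.max(0)+q.min(0))/2)
    for nm,lo,hi in [("rest",.073,.1),("post",.104,.13)]:
        k=(m&(P[...,2]>lo)&(P[...,2]<hi)).astype(np.uint8)
        N,L,S,C=cv2.connectedComponentsWithStats(k)
        for i in range(1,N):
            q=P[L==i]
            if len(q)>5: print(nm,len(q),C[i].round(),((q.max(0)+q.min(0))/2).round(4),np.ptp(q,axis=0).round(3))
```

```text
top disc z 0.05573345676126218 circ ((0.5842266082763672, -0.16085755825042725), 0.2515643835067749) [ 0.6214665  -0.14388375]
rest 41 [318. 120.] [ 0.787  -0.1286  0.086 ] [0.016 0.026 0.025]
rest 34 [308. 121.] [ 0.7846 -0.0961  0.0857] [0.016 0.025 0.022]
rest 12 [347. 133.] [ 0.7383 -0.2271  0.087 ] [0.011 0.012 0.025]
rest 36 [321. 140.] [ 0.7168 -0.1348  0.0873] [0.015 0.023 0.025]
rest 10 [282. 140.] [ 0.7196 -0.0037  0.0871] [0.005 0.014 0.021]
rest 35 [310. 141.] [ 0.7148 -0.1009  0.0863] [0.016 0.025 0.024]
rest 42 [366. 158.] [ 0.6495 -0.2875  0.0868] [0.029 0.015 0.022]
rest 40 [346. 160.] [ 0.6446 -0.2176  0.0851] [0.028 0.014 0.023]
rest 37 [290. 166.] [ 0.6318 -0.0288  0.0847] [0.028 0.014 0.023]
rest 39 [269. 167.] [0.6267 0.0422 0.0855] [0.028 0.014 0.024]
rest 35 [367. 168.] [ 0.6156 -0.2888  0.0866] [0.027 0.016 0.027]
rest 34 [347. 170.] [ 0.6103 -0.2196  0.084 ] [0.027 0.014 0.022]
rest 33 [291. 176.] [ 0.5977 -0.031   0.0859] [0.027 0.014 0.023]
rest 31 [270. 177.] [0.5925 0.0399 0.0856] [0.027 0.014 0.024]
rest 79 [321. 196.] [ 0.5259 -0.1303  0.0863] [0.017 0.
[... 1346 characters left out ...]
26  -0.2186  0.0855] [0.06  0.017 0.025]
rest 75 [302. 253.] [ 0.4534 -0.1187  0.0848] [0.018 0.029 0.023]
rest 41 [331. 248.] [ 0.5265 -0.1462  0.0842] [0.018 0.032 0.021]
rest 81 [405. 261.] [ 0.6482 -0.2872  0.0844] [0.031 0.016 0.023]
rest 43 [311. 261.] [ 0.4568 -0.1529  0.0841] [0.016 0.028 0.021]
rest 39 [395. 267.] [ 0.6129 -0.2902  0.085 ] [0.024 0.015 0.02 ]
rest 55 [353. 274.] [ 0.5126 -0.2449  0.0868] [0.016 0.018 0.026]
post 34 [353. 185.] [ 0.7234 -0.0024  0.1108] [0.016 0.02  0.013]
post 38 [294. 217.] [ 0.4991 -0.0192  0.111 ] [0.018 0.021 0.013]
post 45 [415. 225.] [ 0.7391 -0.229   0.1106] [0.017 0.016 0.013]
post 54 [354. 266.] [ 0.5143 -0.2449  0.1109] [0.019 0.017 0.013]
```

Run:
```python
import cv2
a=cv2.imread("pics/top0.png")[100:300,150:400]; cv2.imwrite("pics/c1.png",cv2.resize(a,None,fx=3,fy=3,interpolation=2))
```

```text
(no output)
```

View pics/c1.png

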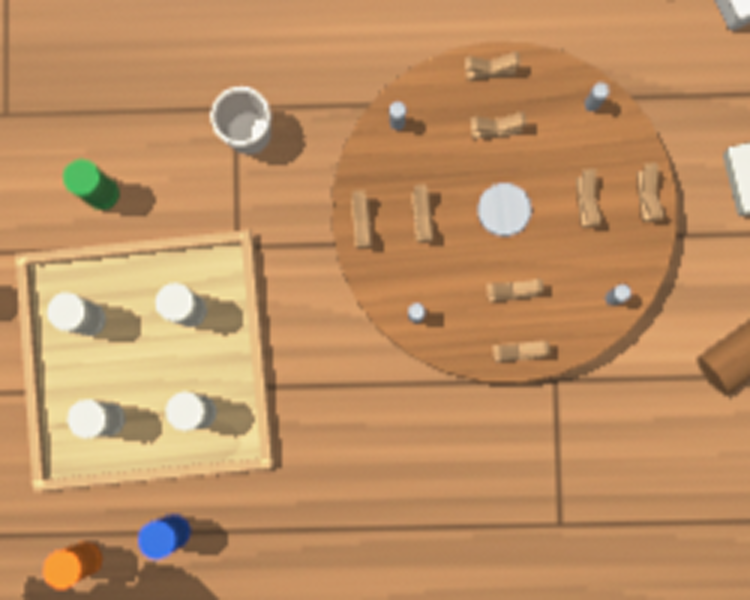

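```bash
cat >> h.py <<'E'
from scipy.spatial.transform import Rotation as Ro
def Rtool(phi,th):
    """heading phi deg, tilt th deg from straight down toward heading; camera on heading/up side"""
    p,t=np.radians([phi,th]); h=np.array([np.cos(p),np.sin(p),0]); k=np.array([0,0,1.])
    z=h*np.sin(t)-k*np.cos(t); x=h*np.cos(t)+k*np.sin(t); return np.stack([x,np.cross(z,x),z],1)
def plan(gp,R,back=0,off=.019,n=1,st=None):
    """gp: grasp point; prints row for TCP target"""
    st=st or status.observe(); tcp=np.array(gp)+R[:,2]*(off-back)
    d=st["tool_rot"].T@(tcp-st["position"])/.05
    r=Ro.from_matrix(st["tool_rot"].T@R).as_rotvec(degrees=True)/8
    print("tcp",tcp.round(4),"row",np.r_[d,r].round(2).tolist(),"rowsneeded",max(np.linalg.norm(d)*.05/.0625,np.linalg.norm(r)*8/10.7).round(1))
E
python3 - <<'E'
from h import *
plan([.396,.2385,.06],Rtool(90,65),back=.13)
plan([.396,.1,.22],Rtool(90,65))
plan([.396,.1,.22],Rtool(90,30))
E
```

```text
tcp [0.396  0.1379 0.1069] row [-6.4, -5.58, 2.49, -4.86, 7.08, 7.63] rowsneeded 8.6
tcp [0.396  0.1172 0.212 ] row [-6.55, -5.97, 0.39, -4.86, 7.08, 7.63] rowsneeded 8.6
tcp [0.396  0.1095 0.2035] row [-6.61, -6.12, 0.56, -2.25, 3.28, 8.42] rowsneeded 7.2
```

>>> send_rows(targets=[[-6.55,-5.97,0.4,-4.86,7.08,7.63,65],[-6.55,-5.97,0.4,-4.86,7.08,7.63,65],[-6.55,-5.97,0.4,-4.86,7.08,7.63,65],[-6.55,-5.97,0.4,-4.86,7.08,7.63,65],[-6.55,-5.97,0.4,-4.86,7.08,7.63,65]], grip_force=70)

```text
time_s: 1.78
position: [0.329, 0.2522, 0.218]
tool_rot: [[-0.509, 0.842, -0.182], [0.643, 0.511, 0.571], [0.573, 0.173, -0.801]]
ft_force: [1.5, 0.1, -0.7]
grip_width: 0.0653
```

Run:
```python
from h import *
s=status.observe(); print(s["q"].round(1),s["position"].round(3),s["tool_rot"].round(2))
plan([.396,.1,.22],Rtool(90,65))
```

```text
[ -1.9   9.9 103.8  34.7  82.1 -46.2] [0.329 0.252 0.218] [[-0.51  0.84 -0.18]
 [ 0.64  0.51  0.57]
 [ 0.57  0.17 -0.8 ]]
tcp [0.396  0.1172 0.212 ] row [-2.48, -0.27, -1.69, -2.24, 3.23, 3.46] rowsneeded 3.9
```

>>> send_rows(targets=[[-2.48,-0.27,-1.69,-2.24,3.23,3.46,65],[-2.48,-0.27,-1.69,-2.24,3.23,3.46,65],[-2.48,-0.27,-1.69,-2.24,3.23,3.46,65],[-2.48,-0.27,-1.69,-2.24,3.23,3.46,65],[-2.48,-0.27,-1.69,-2.24,3.23,3.46,65]])

```text
time_s: 2.4
position: [0.3956, 0.1184, 0.2116]
tool_rot: [[0.002, 1.0, -0.003], [0.426, 0.002, 0.905], [0.905, -0.003, -0.426]]
ft_force: [0.1, 0.2, 0.8]
grip_width: 0.0649
```

```bash
cat >> h.py <<'E'
def cols():
    out=[]
    for n in ["top","side"]:
        im,d,P=shot(n,"c")
        for r in vision.masks_of(n,"column1"):
            m=r["pixels"]&(d>0); 
            if m.sum()<20 or m.sum()>1500: continue
            q=P[m]; c=im[m].mean(0); 
            if c.max()-c.min()>45: continue
            zt=np.percentile(q[:,2],95); t=q[q[:,2]>zt-.012]
            print(n,round(r["p"],2),np.round(r["extent"]).astype(int),"zt",zt.round(3),((t.max(0)+t.min(0))/2).round(4)[:2],"rng",np.ptp(q,axis=0).round(3))
E
python3 - <<'E'
from h import *
s=status.observe(); print(s["time_s"],s["q"].round(1),s["position"].round(3))
cols()
R=Rtool(90,65)
plan([.396,.239,.06],R,back=.11)
shot("wrist","1")
E
```

```text
2.4 [-32.7  21.7 109.3  49.7  95.2 -50.3] [0.396 0.118 0.212]
top 0.74 [164 200 186 216] zt 0.11 [0.509  0.3696] rng [0.051 0.069 0.108]
top 0.72 [199 192 220 209] zt 0.109 [0.5177 0.2487] rng [0.053 0.063 0.11 ]
top 0.66 [174 234 193 247] zt 0.11 [0.3899 0.346 ] rng [0.04  0.04  0.105]
top 0.59 [208 233 225 242] zt 0.11 [0.3959 0.2375] rng [0.038 0.039 0.101]
side 0.94 [190 165 208 200] zt 0.107 [0.3876 0.3465] rng [0.083 0.157 0.107]
side 0.56 [208 182 224 216] zt 0.107 [0.3892 0.2368] rng [0.04  0.043 0.101]
tcp [0.396  0.1565 0.0985] row [-1.74, 0.01, 1.64, -0.04, 0.05, 0.03] rowsneeded 1.9
```

View pics/side_c.png

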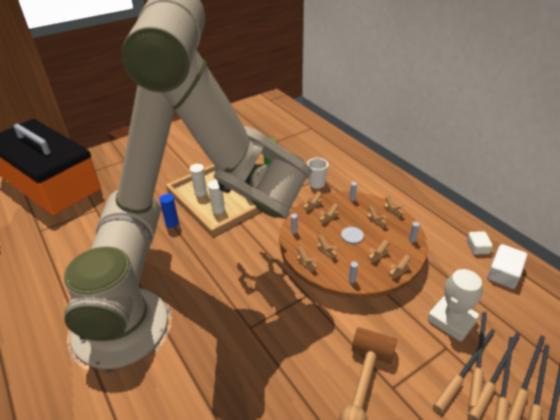

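View pics/wrist_1.png

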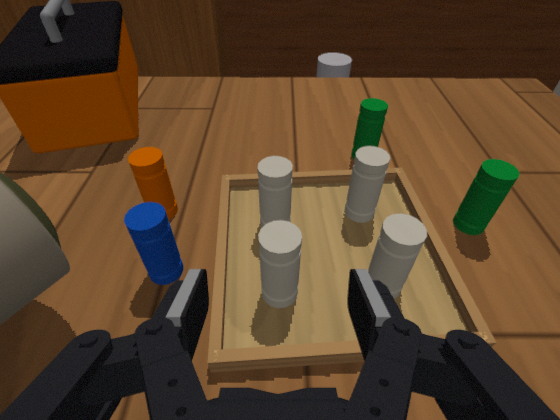

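Run:
```python
from h import *
s=status.observe(); 
for n in ["side","top"]:
    im,d,P=shot(n)
    T=(P-s["position"])@s["tool_rot"]
    m=(d>0)&(T[...,2]<.0)&(T[...,2]>-.6)&(abs(T[...,0])<.25)&(abs(T[...,1])<.25)&(P[...,2]>.13)
    for a in np.arange(-.6,0,.04):
        k=m&(T[...,2]>=a)&(T[...,2]<a+.04)
        if k.sum()>5: q=T[k]; print(n,a.round(2),k.sum(),"x",q[:,0].min().round(3),q[:,0].max().round(3),"y",q[:,1].min().round(3),q[:,1].max().round(3),"zw",P[k][:,2].min().round(3))
```

```text
side -0.36 433 x 0.196 0.25 y -0.172 -0.115 zw 0.527
side -0.32 6481 x -0.063 0.25 y -0.19 0.065 zw 0.278
side -0.28 1410 x -0.07 0.248 y -0.189 0.06 zw 0.263
side -0.24 305 x -0.023 0.079 y -0.132 0.014 zw 0.284
side -0.2 145 x 0.004 0.248 y -0.162 0.009 zw 0.29
side -0.16 670 x 0.009 0.25 y -0.195 0.013 zw 0.289
side -0.12 1091 x -0.012 0.25 y -0.219 -0.054 zw 0.24
side -0.08 979 x -0.011 0.234 y -0.24 0.066 zw 0.23
side -0.04 748 x 0.034 0.179 y -0.25 -0.164 zw 0.243
top -0.36 59 x 0.207 0.25 y -0.145 -0.115 zw 0.536
top -0.32 1723 x -0.044 0.25 y -0.139 0.069 zw 0.3
top -0.28 1149 x -0.003 0.25 y -0.095 0.074 zw 0.321
top -0.24 467 x 0.007 0.245 y -0.1 0.069 zw 0.319
top -0.2 203 x -0.01 0.042 y -0.037 0.038 zw 0.278
top -0.16 267 x 0.007 0.042 y -0.037 0.036 zw 0.271
top -0.12 516 x -0.012 0.25 y -0.215 0.066 zw 0.236
top -0.08 356 x -0.015 0.25 y -0.236 0.064 zw 0.229
top -0.04 155 x 0.003 0.213 y -0.249 0.046 zw 0.224
```

Run:
```python
from h import *
R=Rtool(90,65)
plan([.3955,.238,.065],R,back=.1)
plan([.3955,.238,.065],R,back=.05)
plan([.3955,.238,.065],R,back=.0)
```

```text
tcp [0.3955 0.1646 0.0992] row [-1.66, 0.0, 1.78, -0.04, 0.04, 0.02] rowsneeded 1.9
tcp [0.3955 0.2099 0.0781] row [-1.66, 0.01, 2.78, -0.04, 0.04, 0.02] rowsneeded 2.6
tcp [0.3955 0.2552 0.057 ] row [-1.65, 0.01, 3.78, -0.04, 0.04, 0.02] rowsneeded 3.3
```

>>> send_rows(targets=[[-0.9,0,0.9,-0.04,0.04,0.02,65],[-1.66,0,1.78,-0.04,0.04,0.02,65],[-1.66,0,2.4,-0.04,0.04,0.02,65],[-1.66,0,2.78,-0.04,0.04,0.02,65],[-1.66,0,2.78,-0.04,0.04,0.02,65]])

```text
time_s: 3.38
position: [0.3946, 0.2104, 0.0776]
tool_rot: [[0.001, 1.0, -0.001], [0.422, 0.001, 0.907], [0.907, -0.001, -0.422]]
ft_force: [-0.1, -0.4, 0.1]
grip_width: 0.0651
```

Run:
```python
from h import *
R=Rtool(90,65)
plan([.3955,.238,.065],R,back=.0)
shot("wrist","2")
```

```text
tcp [0.3955 0.2552 0.057 ] row [0.0, 0.02, 0.99, -0.01, -0.01, -0.01] rowsneeded 0.8
```

View pics/wrist_2.png

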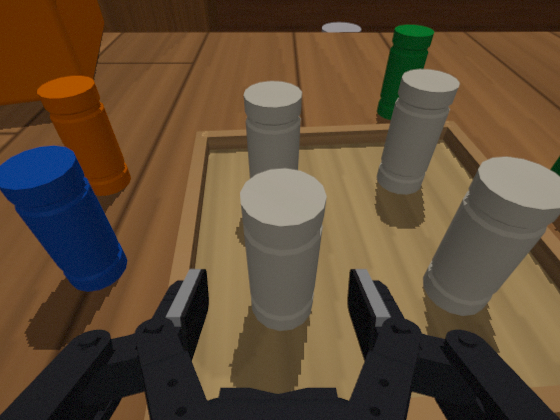

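The white column (around 283,250) stands centred between the fingers; go in and grip.

>>> send_rows(targets=[[0,0.02,0.5,0,0,0,65],[0,0.02,1.0,0,0,0,65],[0,0.02,1.0,0,0,0,65],[0,0.02,1.0,0,0,0,35],[0,0.02,1.0,0,0,0,35]], grip_force=70)

```text
time_s: 4.05
position: [0.397, 0.254, 0.0573]
tool_rot: [[0.001, 1.0, 0.003], [0.421, -0.004, 0.907], [0.907, 0.0, -0.421]]
ft_force: [1.1, -2.2, 4.1]
grip_width: 0.0398
```

>>> send_rows(targets=[[0,0,0,0,0,0,35],[0,0,0,0,0,0,35],[0,0,0,0,0,0,35],[0,0,0,0,0,0,35]])

```text
time_s: 4.55
position: [0.397, 0.2542, 0.0573]
tool_rot: [[0.001, 1.0, 0.003], [0.421, -0.004, 0.907], [0.907, 0.0, -0.421]]
ft_force: [0.9, -5.3, 7.1]
grip_width: 0.0405
```

Run:
```python
from h import *
s=status.observe();print(s["position"],s["ft_force"],s["grip_width"])
p=s["position"]; R=Rtool(90,65)
plan(p+[0,-.0,.15],R,off=0)
shot("wrist","3")
```

```text
[0.39698651 0.25421364 0.05731464] [ 0.86149692 -5.33193921  7.1049568 ] 0.04046277388884299
tcp [0.397  0.2542 0.2073] row [2.72, 0.0, -1.26, 0.02, -0.01, -0.01] rowsneeded 2.4
```

View pics/wrist_3.png

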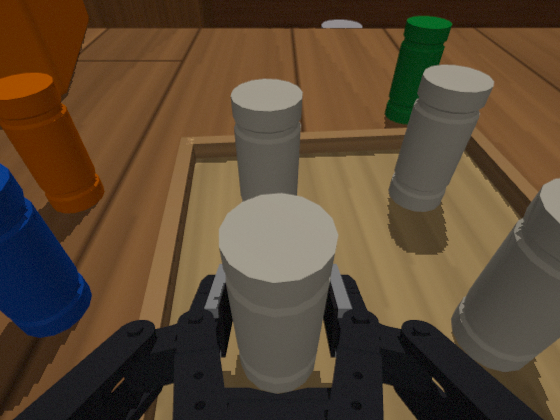

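>>> send_rows(targets=[[0.4,0,-0.2,0,0,0,35],[1.3,0,-0.6,0,0,0,35],[2.72,0,-1.26,0,0,0,35],[2.72,0,-1.26,0,0,0,35],[2.72,0,-1.26,0,0,0,35]])

```text
time_s: 5.22
position: [0.3964, 0.2547, 0.207]
tool_rot: [[-0.0, 1.0, 0.003], [0.423, -0.003, 0.906], [0.906, 0.002, -0.423]]
ft_force: [-0.3, -0.0, -3.1]
grip_width: 0.0401
```

```bash
cat >> h.py <<'E'
def held(tag=None):
    """column in hand, tool coords: top-face & axis from wrist depth"""
    im,d=vision.get_image("wrist")
    if tag: cv2.imwrite(f"pics/wrist_{tag}.png",im[:,:,::-1])
    m=vision.camera_model("wrist");K=m["camera_matrix"];v,u=np.mgrid[0:420,0:560]
    P=np.stack([(u-K[0,2])/K[0,0]*d,(v-K[1,2])/K[1,1]*d,d],-1);T=m["T_tool_cam"];P=P@T[:3,:3].T+T[:3,3]
    k=(d>0)&(abs(P[...,1])<.03)&(abs(P[...,2]+.019)<.09)&(abs(P[...,0])<.09)&(im.min(2)>90)&(im.max(2).astype(int)-im.min(2)<45)
    return im,P,k
E
python3 - <<'E'
from h import *
s=status.observe();print(s["position"],s["ft_force"],s["grip_width"])
im,P,k=held("4"); q=P[k]; print(len(q),q.min(0),q.max(0))
a=s["tool_rot"].T@np.array([0,0,1.]); t=q@a; print(np.percentile(t,[1,50,99]))
top=q[t>np.percentile(t,99)-.004]; print("top mid",(top.min(0)+top.max(0))/2,np.ptp(top,axis=0))
E
```

```text
[0.39644997 0.25465782 0.20702   ] [-0.32665784 -0.0217102  -3.1188311 ] 0.040116072329161624
13611 [-0.05931188 -0.02741156 -0.05176849] [ 0.04647458  0.02783379 -0.00143419]
[-0.03788455  0.04730219  0.04870581]
top mid [ 0.03630553 -0.00066787 -0.03204861] [0.0203381  0.04156775 0.03943977]
```

View pics/wrist_4.png

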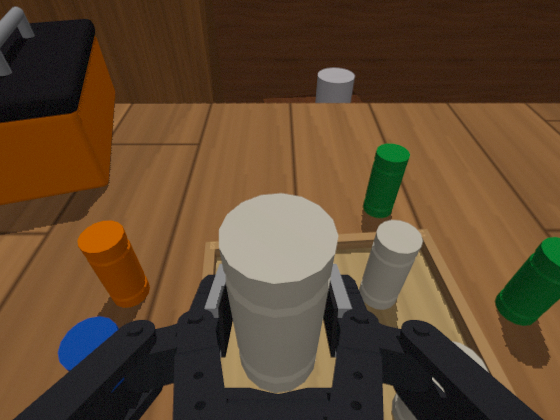

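```bash
cat >> h.py <<'E'
PIV=np.array([.6197,-.1238]); FACE=183.7
def place(c,dz,r=.13,th=-25,face=FACE,piv=PIV):
    R=Rtool(face-180,th); f=np.radians(face)
    tgt=np.r_[piv+r*np.array([np.cos(f),np.sin(f)]),.099+dz]
    plan(tgt-R@np.array(c),R,off=0)
E
python3 - <<'E'
from h import *
place([-.008,0,-.0125],.15)
E
```

```text
tcp [ 0.4919 -0.1321  0.2343] row [-2.76, 1.93, -7.24, -4.02, -8.88, 11.03] rowsneeded 11.0
```

>>> send_rows(targets=[[-0.1,0.1,-0.4,-0.2,-0.44,0.55,35],[-0.35,0.24,-0.9,-0.5,-1.1,1.38,35],[-0.7,0.48,-1.8,-1.0,-2.2,2.75,35],[-1.05,0.73,-2.7,-1.45,-3.2,4.0,35],[-1.38,0.96,-3.6,-1.9,-4.2,5.2,35]])

```text
time_s: 5.9
position: [0.4439, 0.0607, 0.2185]
tool_rot: [[0.607, 0.793, 0.054], [0.636, -0.526, 0.565], [0.476, -0.309, -0.823]]
ft_force: [0.4, 0.3, -3.2]
grip_width: 0.0401
```

Run:
```python
from h import *
s=status.observe();print(s["q"].round(),s["position"],s["grip_width"])
place([-.008,0,-.0125],.15)
```

```text
[-27.  14.  97.  32.  84.   4.] [0.44385311 0.0606721  0.21852358] 0.04012434416118324
tcp [ 0.4919 -0.1321  0.2343] row [-1.72, 2.69, -2.39, -2.43, -5.3, 6.6] rowsneeded 6.6
```

>>> send_rows(targets=[[-0.3,0.45,-0.4,-0.4,-0.88,1.1,35],[-0.6,0.9,-0.8,-0.8,-1.77,2.2,35],[-0.9,1.35,-1.2,-1.2,-2.65,3.3,35],[-1.15,1.8,-1.6,-1.6,-3.5,4.4,35],[-1.43,2.24,-2.0,-2.0,-4.4,5.5,35]])

```text
time_s: 6.52
position: [0.4846, -0.0991, 0.2317]
tool_rot: [[0.932, 0.238, -0.272], [0.27, -0.959, 0.085], [-0.241, -0.153, -0.958]]
ft_force: [0.2, -0.8, -2.6]
grip_width: 0.04
```

Run:
```python
from h import *
place([-.008,0,-.0125],.15)
```

```text
tcp [ 0.4919 -0.1321  0.2343] row [-0.05, 0.66, -0.15, -0.6, -1.26, 1.57] rowsneeded 1.6
```

>>> send_rows(targets=[[-0.03,0.3,-0.1,-0.3,-0.63,0.8,35],[-0.05,0.66,-0.15,-0.6,-1.26,1.57,35],[-0.05,0.66,-0.15,-0.6,-1.26,1.57,35],[-0.05,0.66,-0.15,-0.6,-1.26,1.57,35]])

```text
time_s: 7.02
position: [0.492, -0.1307, 0.235]
tool_rot: [[0.906, 0.07, -0.417], [0.065, -0.998, -0.024], [-0.418, -0.005, -0.909]]
ft_force: [0.7, -0.5, -1.6]
grip_width: 0.0399
```

```bash
cat >> h.py <<'E'
def heldc(tag=None):
    s=status.observe(); a=np.array([.9063,0,-.4226])
    im,P,k=held(tag); q=P[k]; t=q@a; tm=np.percentile(t,99)
    k2=(t>.044)&(t<.054); 
    if k2.sum()<50: k2=t>tm-.004
    top=q[k2]; c=(np.percentile(top,1,axis=0)+np.percentile(top,99,axis=0))/2
    print("topmid",c.round(4),"tmax",tm.round(4),"centre",(c-.049*a).round(4),"grip",s["grip_width"].round(4))
E
python3 - <<'E'
from h import *
place([-.008,0,-.0125],.15);place([-.008,0,-.0125],.02)
heldc("5")
im,d,P=shot("side","5");shot("top","5")
E
```

```text
tcp [ 0.4919 -0.1321  0.2343] row [0.0, 0.03, 0.01, -0.02, -0.04, 0.05] rowsneeded 0.0
tcp [ 0.4919 -0.1321  0.1043] row [1.09, 0.04, 2.38, -0.02, -0.04, 0.05] rowsneeded 2.1Traceback (most recent call last):
  File "<stdin>", line 3, in <module>
  File "h.py", line 58, in heldc
    print("topmid",c.round(4),"tmax",tm.round(4),"centre",(c-.049*a).round(4),"grip",s["grip_width"].round(4))
                                                                                     ^^^^^^^^^^^^^^^^^^^^^
AttributeError: 'float' object has no attribute 'round'
```

View pics/wrist_5.png

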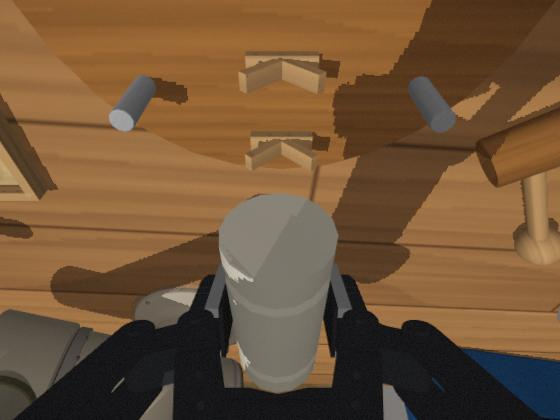

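>>> send_rows(targets=[[0.3,0.03,0.6,-0.02,-0.04,0.05,35],[0.7,0.04,1.5,-0.02,-0.04,0.05,35],[1.09,0.04,2.38,-0.02,-0.04,0.05,35],[1.09,0.04,2.38,-0.02,-0.04,0.05,35]])

```text
time_s: 7.58
position: [0.4907, -0.132, 0.1034]
tool_rot: [[0.903, 0.063, -0.426], [0.057, -0.998, -0.026], [-0.427, -0.001, -0.904]]
ft_force: [0.2, 0.6, -1.6]
grip_width: 0.0403
```

```bash
sed -i 's/s\["grip_width"\].round(4)/s["grip_width"]/' h.py
python3 - <<'E'
from h import *
print(status.observe()["ft_force"])
place([-.008,0,-.0125],.02);place([-.008,0,-.0125],.002)
heldc("5")
im,d,P=shot("side","5");shot("top","5")
cv2.imwrite("pics/s5c.png",cv2.resize(im[150:330,220:460,::-1],None,fx=3,fy=3))
E
```

```text
[ 0.21829795  0.55712132 -1.56685096]
tcp [ 0.4919 -0.1321  0.1043] row [0.02, 0.0, -0.03, -0.01, 0.03, -0.01] rowsneeded 0.0
tcp [ 0.4919 -0.1321  0.0863] row [0.17, 0.0, 0.3, -0.01, 0.03, -0.01] rowsneeded 0.3
topmid [ 0.0365 -0.0012 -0.0327] tmax 0.0491 centre [-0.0079 -0.0012 -0.012 ] grip 0.040253534174840296
```

View pics/wrist_5.png

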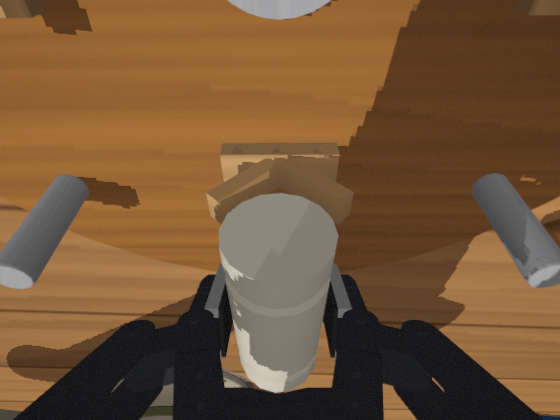

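View pics/s5c.png

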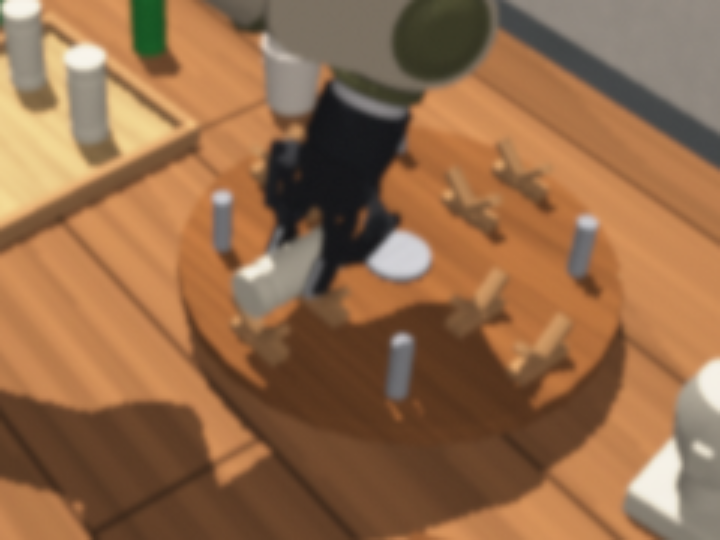

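>>> send_rows(targets=[[0.08,0,0.15,0,0.03,0,35],[0.15,0,0.27,0,0.03,0,35],[0.17,0,0.3,0,0.03,0,35],[0.17,0,0.3,0,0.03,0,35]])

```text
time_s: 8.22
position: [0.4937, -0.1327, 0.0879]
tool_rot: [[0.907, 0.063, -0.417], [0.056, -0.998, -0.029], [-0.418, 0.003, -0.908]]
ft_force: [-0.1, -0.2, -1.1]
grip_width: 0.0402
```

Run:
```python
from h import *
print(status.observe()["ft_force"])
place([-.008,0,-.0125],-.002)
im,d,P=shot("side","6");
cv2.imwrite("pics/s6c.png",cv2.resize(im[210:290,260:380,::-1],None,fx=6,fy=6,interpolation=2))
```

```text
[-0.13120327 -0.18074213 -1.05204751]
tcp [ 0.4919 -0.1321  0.0823] row [0.02, -0.02, 0.12, 0.01, -0.03, -0.02] rowsneeded 0.1
```

View pics/s6c.png

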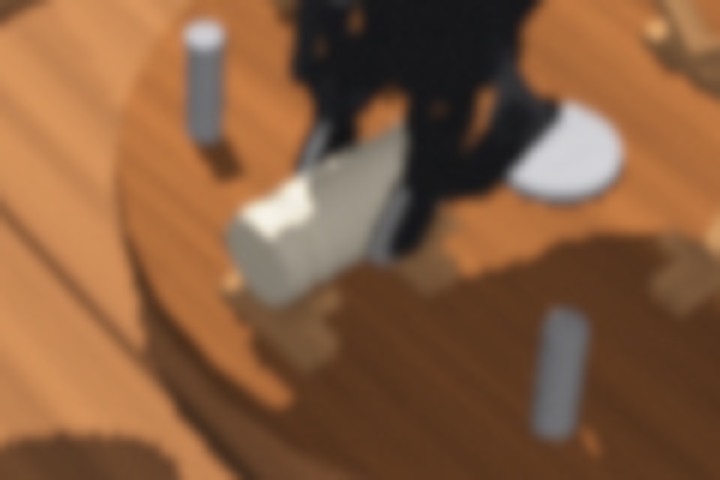

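>>> send_rows(targets=[[0.0,-0.01,0.04,0,0,0,35],[0.02,-0.01,0.08,0,0,0,35],[0.02,-0.01,0.08,0,0,0,35]])

```text
time_s: 8.65
position: [0.4928, -0.1324, 0.0849]
tool_rot: [[0.907, 0.063, -0.417], [0.056, -0.998, -0.03], [-0.418, 0.004, -0.908]]
ft_force: [-1.1, 1.0, 6.8]
grip_width: 0.0403
```

Run:
```python
from h import *
print(status.observe()["ft_force"])
place([-.008,0,-.0125],-.002)
```

```text
[-1.14249156  0.9761335   6.80186613]
tcp [ 0.4919 -0.1321  0.0823] row [0.01, -0.01, 0.05, 0.02, -0.03, -0.02] rowsneeded 0.0
```

>>> send_rows(targets=[[0,0,0.02,0,0,0,50],[0,0,0.02,0,0,0,65],[0,0,0.02,0,0,0,65],[0,0,0.02,0,0,0,65]])

```text
time_s: 9.15
position: [0.4925, -0.1323, 0.083]
tool_rot: [[0.907, 0.063, -0.417], [0.056, -0.998, -0.029], [-0.418, 0.003, -0.908]]
ft_force: [-1.1, 0.9, 0.3]
grip_width: 0.0649
```

>>> send_rows(targets=[[0,0,-0.3,0,0,0,65],[0,0,-1,0,0,0,65],[0,0,-2,0,0,0,65],[0,0,-2,0,0,0,65]])

```text
time_s: 9.65
position: [0.5361, -0.1297, 0.1765]
tool_rot: [[0.909, 0.063, -0.411], [0.055, -0.998, -0.032], [-0.413, 0.006, -0.911]]
ft_force: [-0.0, -0.4, -0.1]
grip_width: 0.065
```

Run:
```python
from h import *
im,d,P=shot("wrist","7")
shot("side","7")
# lying column
m=(d>0)&(P[...,2]>.106)&(P[...,2]<.14)&(abs(P[...,0]-.49)<.08)&(abs(P[...,1]+.132)<.04)&(im.min(2)>80)
q=P[m][:,:2]; print(len(q),cv2.minAreaRect(q.astype(np.float32)))
f=np.radians(183.7);u=np.array([np.cos(f),np.sin(f)]);w=np.array([-u[1],u[0]]);r=(q-PIV)@u;l=(q-PIV)@w
print(np.percentile(r,[.5,50,99.5]),np.percentile(l,[1,50,99]),P[m][:,2].max())
```

```text
5481 ((0.4921843409538269, -0.13110582530498505), (0.1002020612359047, 0.038446079939603806), 3.764557361602783)
[0.07801485 0.11186475 0.17578958] [-0.0193373  -0.00076382  0.01758097] 0.11988976709597823
```

View pics/wrist_7.png

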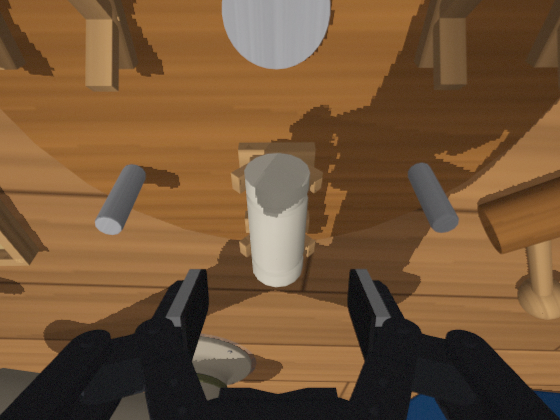

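```bash
cat >> h.py <<'E'
def arcpt(a,z=.08,r=.16,piv=PIV):
    a=np.radians(a); return np.r_[piv+r*np.array([np.cos(a),np.sin(a)]),z]
def arc(angs,z=.08,face=FACE):
    for a in angs: print(a,end=" "); plan(arcpt(a,z),Rtool(face-180,0),off=0)
E
python3 - <<'E'
from h import *
arc([138.7],.19); arc([138.7],.08)
E
```

```text
138.7 tcp [ 0.4995 -0.0182  0.19  ] row [-0.64, -2.26, -0.08, 0.02, 3.09, -0.02] rowsneeded 2.3
138.7 tcp [ 0.4995 -0.0182  0.08  ] row [0.28, -2.27, 1.92, 0.02, 3.09, -0.02] rowsneeded 2.4
```

>>> send_rows(targets=[[-0.2,-0.2,-0.5,0,1,0,50],[-0.5,-1.2,-0.3,0,2,0,32],[-0.64,-2.26,-0.08,0,3.09,0,30],[-0.64,-2.26,-0.08,0,3.09,0,30],[-0.64,-2.26,-0.08,0,3.09,0,30]])

```text
time_s: 10.38
position: [0.4997, -0.0186, 0.1902]
tool_rot: [[0.998, 0.063, -0.001], [0.063, -0.998, -0.003], [-0.001, 0.003, -1.0]]
ft_force: [0.3, -0.6, 0.2]
grip_width: 0.0296
```

Run:
```python
from h import *
arc([138.7],.08); im,d,P=shot("wrist","8")
m=(d>0)&(P[...,2]>.111)&(P[...,2]<.12)&(abs(P[...,0]-.5)<.04)&(abs(P[...,1]+.02)<.04)
print((P[m].max(0)+P[m].min(0))/2,m.sum())
im,d,P=shot("side","8");im,d,P=shot("top","8")
```

```text
138.7 tcp [ 0.4995 -0.0182  0.08  ] row [-0.0, -0.01, 2.2, 0.02, 0.01, -0.01] rowsneeded 1.8
[ 0.5010252  -0.01727322  0.11358551] 479
```

View pics/wrist_8.png

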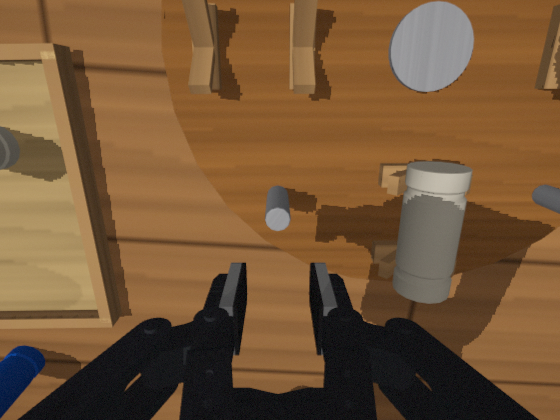

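Post centre matches within 2 mm, column lies in cradle 1. Descend over the post.

>>> send_rows(targets=[[0,-0.02,0.7,0,0,0,30],[0,-0.02,1.4,0,0,0,30],[0,-0.02,2.0,0,0,0,30],[0,-0.02,2.2,0,0,0,30],[0,-0.02,2.2,0,0,0,30]])

```text
time_s: 11.15
position: [0.5001, -0.018, 0.0804]
tool_rot: [[0.998, 0.062, -0.0], [0.062, -0.998, -0.003], [-0.001, 0.003, -1.0]]
ft_force: [0.3, -0.6, 1.0]
grip_width: 0.03
```

Run:
```python
from h import *
print(status.observe()["ft_force"])
arc([140,142,145,149,153])
arc([157.5,162,166.5,171,175.5])
```

```text
[ 0.34274964 -0.63985447  1.02949954]
140 tcp [ 0.4971 -0.021   0.08  ] row [-0.06, 0.05, 0.01, 0.02, 0.0, -0.02] rowsneeded 0.1
142 tcp [ 0.4936 -0.0253  0.08  ] row [-0.14, 0.14, 0.01, 0.02, 0.0, -0.02] rowsneeded 0.2
145 tcp [ 0.4886 -0.032   0.08  ] row [-0.25, 0.26, 0.01, 0.02, 0.0, -0.02] rowsneeded 0.3
149 tcp [ 0.4826 -0.0414  0.08  ] row [-0.38, 0.44, 0.01, 0.02, 0.0, -0.02] rowsneeded 0.5
153 tcp [ 0.4771 -0.0512  0.08  ] row [-0.5, 0.63, 0.01, 0.02, 0.0, -0.02] rowsneeded 0.6
157.5 tcp [ 0.4719 -0.0626  0.08  ] row [-0.62, 0.85, 0.01, 0.02, 0.0, -0.02] rowsneeded 0.8
162 tcp [ 0.4675 -0.0744  0.08  ] row [-0.72, 1.08, 0.01, 0.02, 0.0, -0.02] rowsneeded 1.0
166.5 tcp [ 0.4641 -0.0864  0.08  ] row [-0.8, 1.32, 0.01, 0.02, 0.0, -0.02] rowsneeded 1.2
171 tcp [ 0.4617 -0.0988  0.08  ] row [-0.87, 1.56, 0.01, 0.02, 0.0, -0.02] rowsneeded 1.4
175.5 tcp [ 0.4602 -0.1112  0.08  ] row [-0.91, 1.81, 0.01, 0.02, 0.0, -0.02] rowsneeded 1.6
```

>>> send_rows(targets=[[-0.06,0.05,0,0,0,0,30],[-0.14,0.14,0,0,0,0,30],[-0.25,0.26,0,0,0,0,30],[-0.38,0.44,0,0,0,0,30],[-0.5,0.63,0,0,0,0,30]])

```text
time_s: 11.78
position: [0.4747, -0.0498, 0.0806]
tool_rot: [[0.998, 0.063, -0.003], [0.063, -0.998, -0.0], [-0.003, 0.0, -1.0]]
ft_force: [-5.6, 10.0, 6.7]
grip_width: 0.0302
```

Run:
```python
from h import *
arc([157,161,165,169,173])
```

```text
157 tcp [ 0.4724 -0.0613  0.08  ] row [-0.06, 0.23, 0.01, 0.0, 0.02, -0.01] rowsneeded 0.2
161 tcp [ 0.4684 -0.0717  0.08  ] row [-0.15, 0.43, 0.01, 0.0, 0.02, -0.01] rowsneeded 0.4
165 tcp [ 0.4652 -0.0824  0.08  ] row [-0.23, 0.64, 0.01, 0.0, 0.02, -0.01] rowsneeded 0.5
169 tcp [ 0.4626 -0.0933  0.08  ] row [-0.3, 0.85, 0.01, 0.0, 0.02, -0.01] rowsneeded 0.7
173 tcp [ 0.4609 -0.1043  0.08  ] row [-0.34, 1.07, 0.01, 0.0, 0.02, -0.01] rowsneeded 0.9
```

```bash
cat >> h.py <<'E'
def arcd(a0,angs,face=FACE):
    R=Rtool(face-180,0); print([[a]+(R.T@(arcpt(a)-arcpt(a0))/.05).round(2)[:2].tolist() for a in angs])
E
python3 - <<'E'
from h import *
arcd(138.7,[140,142,145,149,153]);arcd(153,[157,161,165,169,173]);arcd(173,[177,181,185,189,193]);arcd(193,[197,201,205,209,213]);arcd(213,[217,221,224,227,230]);arcd(230,[228.7])
E
```

```text
[[140, -0.05, 0.05], [142, -0.13, 0.13], [145, -0.23, 0.26], [149, -0.37, 0.44], [153, -0.49, 0.63]]
[[157, -0.11, 0.2], [161, -0.2, 0.4], [165, -0.28, 0.61], [169, -0.34, 0.82], [173, -0.39, 1.04]]
[[177, -0.03, 0.22], [181, -0.05, 0.44], [185, -0.05, 0.67], [189, -0.04, 0.89], [193, -0.01, 1.11]]
[[197, 0.04, 0.22], [201, 0.1, 0.43], [205, 0.18, 0.65], [209, 0.26, 0.85], [213, 0.37, 1.05]]
[[217, 0.12, 0.19], [221, 0.25, 0.37], [224, 0.35, 0.5], [227, 0.46, 0.63], [230, 0.58, 0.75]]
[[228.7, -0.05, -0.05]]
```

>>> send_rows(targets=[[-0.1,0.2,0,0,0,0,30],[-0.19,0.4,0,0,0,0,30],[-0.26,0.61,0,0,0,0,30],[-0.32,0.82,0,0,0,0,30],[-0.37,1.04,0,0,0,0,30]])

```text
time_s: 12.4
position: [0.4586, -0.1025, 0.08]
tool_rot: [[0.998, 0.063, -0.006], [0.063, -0.998, 0.001], [-0.006, -0.001, -1.0]]
ft_force: [-6.0, 7.2, -1.1]
grip_width: 0.0298
```

>>> send_rows(targets=[[-0.03,0.22,0,0,0,0,30],[-0.05,0.44,0,0,0,0,30],[-0.05,0.67,0,0,0,0,30],[-0.04,0.89,0,0,0,0,30],[-0.01,1.11,0,0,0,0,30]])

```text
time_s: 13.02
position: [0.4648, -0.1602, 0.0812]
tool_rot: [[0.998, 0.063, 0.001], [0.063, -0.998, -0.004], [0.001, 0.004, -1.0]]
ft_force: [0.4, 0.3, -0.6]
grip_width: 0.0303
```

>>> send_rows(targets=[[0.04,0.22,0,0,0,0,30],[0.1,0.43,0,0,0,0,30],[0.18,0.65,0,0,0,0,30],[0.26,0.85,0,0,0,0,30],[0.37,1.05,0,0,0,0,30]])

```text
time_s: 13.65
position: [0.4867, -0.211, 0.0811]
tool_rot: [[0.998, 0.063, 0.0], [0.063, -0.998, -0.003], [-0.0, 0.003, -1.0]]
ft_force: [0.9, -0.4, 1.0]
grip_width: 0.0302
```

>>> send_rows(targets=[[0.12,0.19,0,0,0,0,30],[0.25,0.37,0,0,0,0,30],[0.35,0.5,0,0,0,0,30],[0.46,0.63,0,0,0,0,30],[0.53,0.7,0,0,0,0,30]])

```text
time_s: 14.28
position: [0.5152, -0.2438, 0.0812]
tool_rot: [[0.998, 0.063, -0.0], [0.063, -0.998, -0.003], [-0.0, 0.003, -1.0]]
ft_force: [0.0, 0.4, 0.6]
grip_width: 0.0301
```

Run:
```python
from h import *
print(status.observe()["ft_force"])
arc([228.7])
shot("wrist","9")
```

```text
[0.00251865 0.3557378  0.58253218]
228.7 tcp [ 0.5141 -0.244   0.08  ] row [-0.02, 0.0, 0.02, 0.02, 0.0, -0.01] rowsneeded 0.0
```

View pics/wrist_9.png

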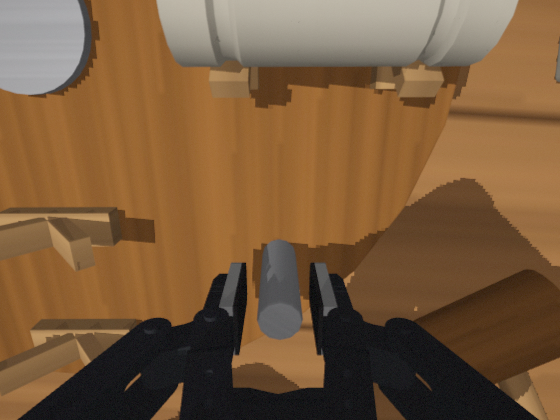

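>>> send_rows(targets=[[0,0,-0.7,0,0,0,30],[0,0,-1.7,0,0,0,30],[0,0,-2.9,0,0,0,40],[-0.4,-0.6,-3.6,0,0,0,50],[-1,-1.6,-3.6,0,0,0,65]])

```text
time_s: 14.95
position: [0.4603, -0.1665, 0.2632]
tool_rot: [[0.998, 0.062, 0.005], [0.062, -0.998, -0.006], [0.004, 0.006, -1.0]]
ft_force: [0.2, 0.5, -0.5]
grip_width: 0.0643
```

Run:
```python
from h import *
cols()
for x,y in [(.389,.347)]:
    plan([x,y,.2],Rtool(90,65),back=.17)
```

```text
top 0.75 [166 199 183 211] zt 0.11 [0.509  0.3693] rng [0.039 0.059 0.114]
top 0.72 [345 158 375 169] zt 0.123 [ 0.6285 -0.2525] rng [0.034 0.099 0.039]
top 0.71 [201 195 215 209] zt 0.111 [0.5161 0.2482] rng [0.037 0.039 0.093]
top 0.68 [174 236 192 249] zt 0.11 [0.39  0.347] rng [0.043 0.066 0.108]
side 0.87 [243 164 256 198] zt 0.107 [0.5156 0.2464] rng [0.041 0.043 0.105]
side 0.78 [371 234 412 270] zt 0.12 [ 0.6262 -0.2521] rng [0.092 0.123 0.07 ]
side 0.7 [222 147 234 184] zt 0.107 [0.5078 0.3713] rng [0.08  0.095 0.107]
tcp [0.389  0.2101 0.2638] row [-0.93, -7.59, -0.08, 6.09, 6.48, -9.51] rowsneeded 9.7
```

View pics/top_c.png

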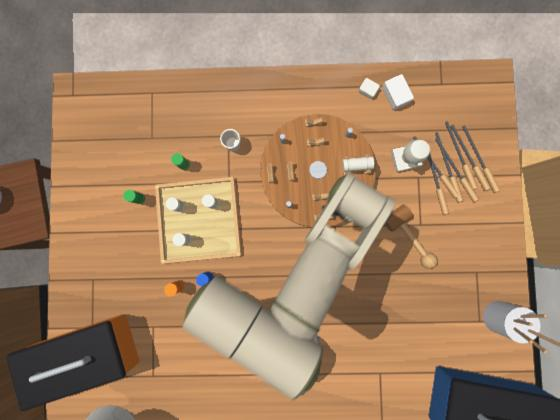

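>>> send_rows(targets=[[-0.1,-0.8,0,0.6,0.65,-0.95,65],[-0.2,-1.6,0,1.25,1.33,-1.95,65],[-0.3,-2.4,0,1.9,2.0,-2.95,65],[-0.4,-3.2,0,2.5,2.7,-3.95,65],[-0.5,-4.0,0,3.2,3.4,-5.0,65]])

```text
time_s: 15.78
position: [0.4229, 0.032, 0.2605]
tool_rot: [[0.649, 0.725, 0.23], [0.537, -0.65, 0.537], [0.539, -0.225, -0.812]]
ft_force: [-0.5, 0.3, -0.3]
grip_width: 0.0647
```

Run:
```python
from h import *
plan([.389,.347,.2],Rtool(90,65),back=.17)
```

```text
tcp [0.389  0.2101 0.2638] row [1.51, -2.82, 1.7, 2.96, 3.14, -4.61] rowsneeded 4.7
```

>>> send_rows(targets=[[0.3,-0.56,0.34,0.6,0.63,-0.92,65],[0.6,-1.13,0.68,1.2,1.26,-1.84,65],[0.9,-1.7,1.0,1.8,1.9,-2.76,65],[1.2,-2.25,1.35,2.4,2.5,-3.7,65],[1.51,-2.82,1.7,2.96,3.14,-4.61,65]])

```text
time_s: 16.4
position: [0.3903, 0.2098, 0.2633]
tool_rot: [[0.002, 1.0, 0.001], [0.423, -0.002, 0.906], [0.906, -0.001, -0.423]]
ft_force: [0.6, 0.1, 0.5]
grip_width: 0.065
```

```bash
cat >> h.py <<'E'
def wcols():
    im,d,P=shot("wrist","w")
    for r in vision.masks_of("wrist","column1"):
        m=r["pixels"]&(d>0); q=P[m]
        if m.sum()<100: continue
        c=im[m].mean(0)
        if c.max()-c.min()>45: continue
        t=q[(q[:,2]>.099)&(q[:,2]<.116)]
        if len(t)>20:
            t2=t[t[:,2]>np.percentile(t[:,2],90)-.004]; print(round(r["p"],2),np.round(r["extent"]).astype(int),((np.percentile(t2,1,axis=0)+np.percentile(t2,99,axis=0))/2).round(4),np.ptp(t2,axis=0).round(3))
E
python3 - <<'E'
from h import *
wcols()
plan([.389,.347,.065],Rtool(90,65),back=.05)
E
```

```text
0.97 [260 238 296 320] [0.3901 0.3487 0.1041] [0.041 0.043 0.005]
0.8 [412 319 444 399] [0.5265 0.2629 0.1051] [0.022 0.016 0.003]
0.75 [356 225 401 286] [0.5092 0.3704 0.1041] [0.041 0.041 0.005]
tcp [0.389  0.3189 0.0781] row [-2.42, 0.01, 3.52, -0.02, 0.0, -0.04] rowsneeded 3.4
```

View pics/wrist_w.png

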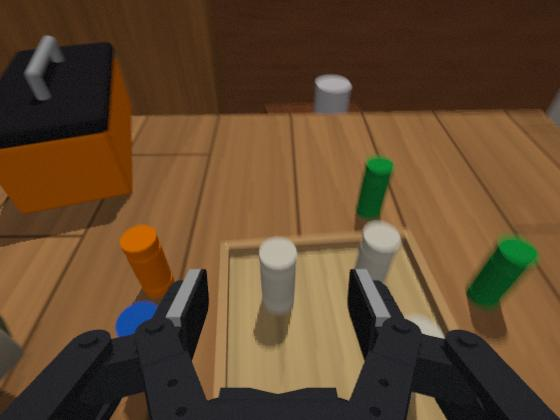

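>>> send_rows(targets=[[-0.6,0,0.9,0,0,0,65],[-1.3,0,1.8,0,0,0,65],[-1.9,0,2.7,0,0,0,65],[-2.42,0,3.4,0,0,0,65],[-2.42,0,3.52,0,0,0,65]])

```text
time_s: 17.12
position: [0.3893, 0.3176, 0.0775]
tool_rot: [[0.01, 1.0, -0.0], [0.425, -0.004, 0.905], [0.905, -0.009, -0.425]]
ft_force: [0.8, -0.1, 0.5]
grip_width: 0.0651
```

Run:
```python
from h import *
plan([.3895,.348,.065],Rtool(90,65),off=.020)
```

```text
tcp [0.3895 0.3661 0.0565] row [0.03, 0.0, 1.06, -0.0, 0.02, -0.07] rowsneeded 0.8
```

>>> send_rows(targets=[[0.01,0,0.5,0,0,-0.07,65],[0.02,0,1.0,0,0,-0.07,65],[0.02,0,1.06,0,0,-0.07,65],[0.02,0,1.06,0,0,-0.07,35],[0.02,0,1.06,0,0,-0.07,35]])

```text
time_s: 17.75
position: [0.39, 0.3652, 0.0586]
tool_rot: [[-0.005, 1.0, 0.004], [0.424, -0.001, 0.906], [0.906, 0.006, -0.424]]
ft_force: [0.7, -4.5, 7.2]
grip_width: 0.0401
```

>>> send_rows(targets=[[0,0,0,0,0,0,35],[0,0,0,0,0,0,35],[0,0,0,0,0,0,35]])

```text
time_s: 18.12
position: [0.39, 0.3653, 0.0586]
tool_rot: [[-0.005, 1.0, 0.004], [0.424, -0.002, 0.906], [0.906, 0.006, -0.424]]
ft_force: [1.1, -4.2, 7.7]
grip_width: 0.0401
```

>>> send_rows(targets=[[0.4,0,-0.2,0,0,0,35],[1.3,0,-0.6,0,0,0,35],[2.72,0,-1.26,0,0,0,35],[3.4,0,-1.58,0,0,0,35],[3.4,0,-1.58,0,0,0,35]])

```text
time_s: 18.75
position: [0.3885, 0.3662, 0.2478]
tool_rot: [[-0.011, 1.0, 0.005], [0.426, -0.0, 0.905], [0.905, 0.012, -0.426]]
ft_force: [0.4, -0.3, -3.4]
grip_width: 0.0404
```

Run:
```python
from h import *
heldc("10")
place([-.008,0,-.0125],.15)
```

```text
topmid [ 0.0348 -0.001  -0.0339] tmax 0.0476 centre [-0.0096 -0.001  -0.0131] grip 0.04038653461475176
tcp [ 0.4919 -0.1321  0.2343] row [-4.47, 2.08, -8.91, -3.96, -8.89, 11.08] rowsneeded 11.0
```

View pics/wrist_10.png

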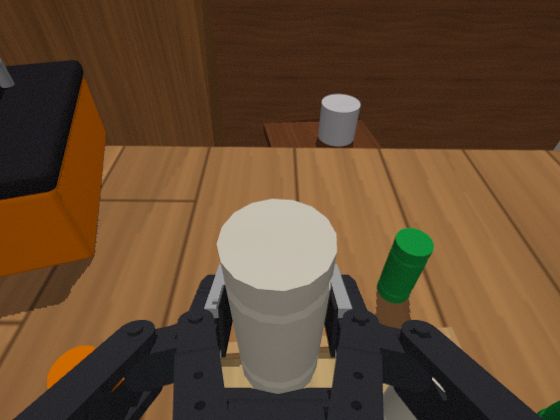

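>>> send_rows(targets=[[-0.2,0.1,-0.4,-0.18,-0.4,0.5,35],[-0.5,0.25,-1.1,-0.5,-1.1,1.38,35],[-0.9,0.45,-1.9,-0.9,-2.0,2.45,35],[-1.3,0.65,-2.7,-1.3,-2.9,3.5,35],[-1.7,0.85,-3.5,-1.65,-3.75,4.6,35]])

```text
time_s: 19.42
position: [0.4302, 0.1702, 0.2408]
tool_rot: [[0.6, 0.798, 0.052], [0.645, -0.522, 0.559], [0.473, -0.302, -0.828]]
ft_force: [0.6, 1.0, -2.5]
grip_width: 0.0401
```

Run:
```python
from h import *
place([-.0095,0,-.0125],.15)
```

```text
tcp [ 0.4933 -0.132   0.2337] row [-3.21, 4.2, -3.19, -2.36, -5.28, 6.66] rowsneeded 6.6
```

>>> send_rows(targets=[[-0.5,0.65,-0.5,-0.36,-0.8,1.02,35],[-1,1.3,-1,-0.73,-1.63,2.05,35],[-1.5,1.95,-1.5,-1.1,-2.46,3.1,35],[-2,2.6,-2,-1.47,-3.3,4.15,35],[-2.45,3.2,-2.45,-1.8,-4.03,5.08,35]])

```text
time_s: 20.05
position: [0.4791, -0.0602, 0.2353]
tool_rot: [[0.931, 0.243, -0.272], [0.273, -0.958, 0.082], [-0.241, -0.15, -0.959]]
ft_force: [-0.0, -0.2, -3.5]
grip_width: 0.0406
```

Run:
```python
from h import *
place([-.0095,0,-.0125],.15)
```

```text
tcp [ 0.4933 -0.132   0.2337] row [-0.12, 1.45, -0.16, -0.58, -1.26, 1.6] rowsneeded 1.6
```

>>> send_rows(targets=[[-0.05,0.6,-0.07,-0.29,-0.63,0.8,35],[-0.12,1.45,-0.16,-0.58,-1.26,1.6,35],[-0.12,1.45,-0.16,-0.58,-1.26,1.6,35],[-0.12,1.45,-0.16,-0.58,-1.26,1.6,35]])

```text
time_s: 20.55
position: [0.4935, -0.13, 0.2338]
tool_rot: [[0.906, 0.069, -0.418], [0.064, -0.998, -0.025], [-0.418, -0.004, -0.908]]
ft_force: [-0.4, 0.2, -2.5]
grip_width: 0.0407
```

Run:
```python
from h import *
heldc("11")
place([-.0095,0,-.0125],.02)
```

```text
topmid [ 0.0352 -0.0014 -0.0341] tmax 0.0481 centre [-0.0093 -0.0014 -0.0134] grip 0.040729630535759134
tcp [ 0.4933 -0.132   0.1037] row [1.09, 0.05, 2.38, -0.01, -0.04, 0.04] rowsneeded 2.1
```

View pics/wrist_11.png

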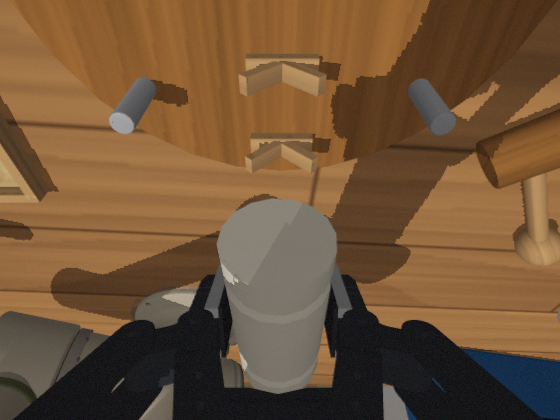

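>>> send_rows(targets=[[0.3,0.03,0.6,0,-0.04,0.04,35],[0.7,0.05,1.5,0,-0.04,0.04,35],[1.09,0.05,2.38,0,-0.04,0.04,35],[1.09,0.05,2.38,0,-0.04,0.04,35]])

```text
time_s: 21.1
position: [0.4925, -0.1314, 0.1026]
tool_rot: [[0.903, 0.064, -0.425], [0.059, -0.998, -0.025], [-0.426, -0.002, -0.905]]
ft_force: [-0.3, 0.7, -1.5]
grip_width: 0.0405
```

Run:
```python
from h import *
heldc("12")
place([-.0095,0,-.0125],.003)
```

```text
topmid [ 0.0351 -0.0015 -0.034 ] tmax 0.0481 centre [-0.0093 -0.0015 -0.0133] grip 0.04050563484549022
tcp [ 0.4933 -0.132   0.0867] row [0.14, -0.0, 0.34, -0.0, -0.0, -0.01] rowsneeded 0.3
```

View pics/wrist_12.png

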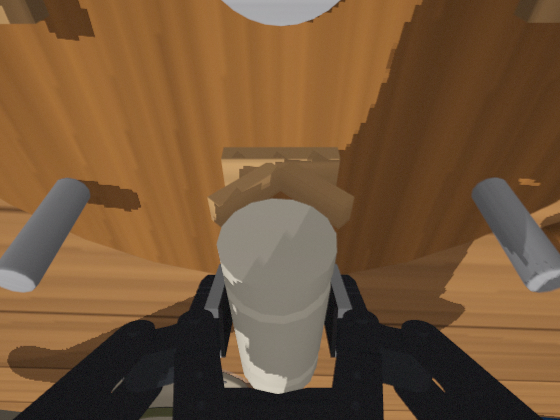

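>>> send_rows(targets=[[0.07,0,0.15,0,0,0,35],[0.12,0,0.28,0,0,0,35],[0.15,0,0.36,0,0,0,35],[0.15,0,0.36,0,0,0,35]])

```text
time_s: 21.65
position: [0.4934, -0.1326, 0.0851]
tool_rot: [[0.905, 0.063, -0.42], [0.057, -0.998, -0.028], [-0.421, 0.001, -0.907]]
ft_force: [-0.3, 0.4, -2.8]
grip_width: 0.0401
```

Run:
```python
from h import *
place([-.0095,0,-.0125],.0)
```

```text
tcp [ 0.4933 -0.132   0.0837] row [0.01, -0.01, 0.03, 0.0, -0.01, -0.01] rowsneeded 0.0
```

>>> send_rows(targets=[[0.01,0,0.03,0,0,0,35],[0.02,0,0.05,0,0,0,35],[0.02,0,0.05,0,0,0,35]])

```text
time_s: 22.02
position: [0.4934, -0.1328, 0.083]
tool_rot: [[0.906, 0.063, -0.42], [0.056, -0.998, -0.029], [-0.421, 0.002, -0.907]]
ft_force: [-0.2, -0.1, 3.2]
grip_width: 0.0403
```

Contact; release and back off.

>>> send_rows(targets=[[0,0,0.01,0,0,0,50],[0,0,0.01,0,0,0,65],[0,0,0.01,0,0,0,65],[0,0,0.01,0,0,0,65]])

```text
time_s: 22.52
position: [0.4931, -0.1326, 0.0819]
tool_rot: [[0.905, 0.063, -0.42], [0.057, -0.998, -0.028], [-0.421, 0.001, -0.907]]
ft_force: [-0.5, -0.1, 0.5]
grip_width: 0.0653
```

>>> send_rows(targets=[[0,0,-0.3,0,0,0,65],[0,0,-1,0,0,0,65],[0,0,-2,0,0,0,65],[0,0,-2,0,0,0,65]])

```text
time_s: 23.02
position: [0.537, -0.1301, 0.1754]
tool_rot: [[0.908, 0.064, -0.414], [0.056, -0.998, -0.031], [-0.415, 0.005, -0.91]]
ft_force: [-0.3, -0.6, -0.8]
grip_width: 0.0649
```

```bash
cat >> h.py <<'E'
def lay(tag):
    im,d,P=shot("wrist",tag)
    m=(d>0)&(P[...,2]>.106)&(P[...,2]<.14)&(abs(P[...,0]-.49)<.08)&(abs(P[...,1]+.132)<.04)&(im.min(2)>80)
    q=P[m][:,:2]; f=np.radians(FACE);u=np.array([np.cos(f),np.sin(f)]);w=np.array([-u[1],u[0]]);r=(q-PIV)@u;l=(q-PIV)@w
    print(cv2.minAreaRect(q.astype(np.float32)),"r",np.percentile(r,[.5,99.5]).round(4),"lat",np.percentile(l,[1,99]).round(4),P[m][:,2].max())
E
python3 - <<'E'
from h import *
lay("13"); arc([138.7],.19)
E
```

```text
((0.4920518100261688, -0.13179007172584534), (0.1001138687133789, 0.03841158747673035), 3.929272413253784) r [0.0786 0.1764] lat [-0.0187  0.018 ] 0.12007148752442953
138.7 tcp [ 0.4995 -0.0182  0.19  ] row [-0.67, -2.27, -0.06, 0.02, 3.09, -0.01] rowsneeded 2.3
```

View pics/wrist_13.png

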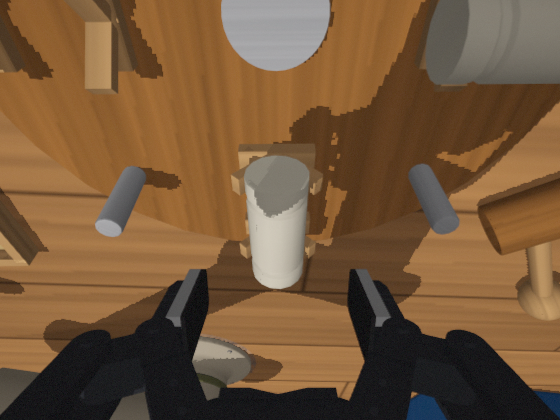

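>>> send_rows(targets=[[-0.2,-0.2,-0.5,0,1,0,50],[-0.5,-1.2,-0.3,0,2,0,32],[-0.67,-2.27,-0.06,0,3.09,0,30],[-0.67,-2.27,-0.06,0,3.09,0,30],[-0.67,-2.27,-0.06,0,3.09,0,30]])

```text
time_s: 23.7
position: [0.4987, -0.0185, 0.189]
tool_rot: [[0.998, 0.063, -0.004], [0.063, -0.998, -0.002], [-0.004, 0.002, -1.0]]
ft_force: [0.3, -1.3, -0.2]
grip_width: 0.03
```

Run:
```python
from h import *
arc([138.7],.08); im,d,P=shot("wrist","14")
m=(d>0)&(P[...,2]>.111)&(P[...,2]<.12)&(abs(P[...,0]-.5)<.04)&(abs(P[...,1]+.02)<.04)
print((P[m].max(0)+P[m].min(0))/2,m.sum())
```

```text
138.7 tcp [ 0.4995 -0.0182  0.08  ] row [0.02, -0.01, 2.18, 0.01, 0.03, -0.01] rowsneeded 1.7
[ 0.50043755 -0.01798055  0.11334143] 484
```

>>> send_rows(targets=[[0.02,-0.01,0.7,0,0,0,30],[0.02,-0.01,1.4,0,0,0,30],[0.02,-0.01,2.0,0,0,0,30],[0.02,-0.01,2.18,0,0,0,30],[0.02,-0.01,2.18,0,0,0,30]])

```text
time_s: 24.38
position: [0.5001, -0.0185, 0.0802]
tool_rot: [[0.998, 0.062, -0.003], [0.062, -0.998, -0.002], [-0.003, 0.001, -1.0]]
ft_force: [0.3, -0.1, -0.3]
grip_width: 0.0304
```

>>> send_rows(targets=[[-0.05,0.05,0,0,0,0,30],[-0.13,0.13,0,0,0,0,30],[-0.23,0.26,0,0,0,0,30],[-0.37,0.44,0,0,0,0,30],[-0.49,0.63,0,0,0,0,30]])

```text
time_s: 25.0
position: [0.475, -0.05, 0.0805]
tool_rot: [[0.998, 0.063, -0.006], [0.063, -0.998, 0.001], [-0.006, -0.001, -1.0]]
ft_force: [-7.1, 10.3, 5.4]
grip_width: 0.0298
```

>>> send_rows(targets=[[-0.1,0.2,0,0,0,0,30],[-0.19,0.4,0,0,0,0,30],[-0.26,0.61,0,0,0,0,30],[-0.32,0.82,0,0,0,0,30],[-0.37,1.04,0,0,0,0,30]])

```text
time_s: 25.62
position: [0.4592, -0.1028, 0.08]
tool_rot: [[0.998, 0.064, -0.008], [0.064, -0.998, 0.002], [-0.008, -0.002, -1.0]]
ft_force: [-5.0, 8.1, -0.4]
grip_width: 0.0303
```

>>> send_rows(targets=[[-0.03,0.22,0,0,0,0,30],[-0.05,0.44,0,0,0,0,30],[-0.05,0.67,0,0,0,0,30],[-0.04,0.89,0,0,0,0,30],[-0.01,1.11,0,0,0,0,30]])

```text
time_s: 26.25
position: [0.4653, -0.1606, 0.081]
tool_rot: [[0.998, 0.063, -0.002], [0.063, -0.998, -0.003], [-0.002, 0.003, -1.0]]
ft_force: [0.7, 0.9, -0.3]
grip_width: 0.0301
```

>>> send_rows(targets=[[0.04,0.22,0,0,0,0,30],[0.1,0.43,0,0,0,0,30],[0.18,0.65,0,0,0,0,30],[0.26,0.85,0,0,0,0,30],[0.37,1.05,0,0,0,0,30]])

```text
time_s: 26.88
position: [0.4871, -0.2114, 0.0807]
tool_rot: [[0.998, 0.063, -0.003], [0.063, -0.998, -0.002], [-0.003, 0.002, -1.0]]
ft_force: [1.0, -1.0, -0.5]
grip_width: 0.03
```

>>> send_rows(targets=[[0.12,0.19,0,0,0,0,30],[0.25,0.37,0,0,0,0,30],[0.35,0.5,0,0,0,0,30],[0.46,0.63,0,0,0,0,30],[0.53,0.7,0,0,0,0,30]])

```text
time_s: 27.5
position: [0.5156, -0.2442, 0.0806]
tool_rot: [[0.998, 0.063, -0.003], [0.063, -0.998, -0.002], [-0.003, 0.001, -1.0]]
ft_force: [-0.4, -0.8, -0.7]
grip_width: 0.0301
```

Run:
```python
from h import *
print(status.observe()["ft_force"])
arc([228.7])
shot("wrist","15")
```

```text
[-0.37000094 -0.81501788 -0.67954733]
228.7 tcp [ 0.5141 -0.244   0.08  ] row [-0.03, -0.01, 0.01, 0.01, 0.02, -0.01] rowsneeded 0.0
```

View pics/wrist_15.png

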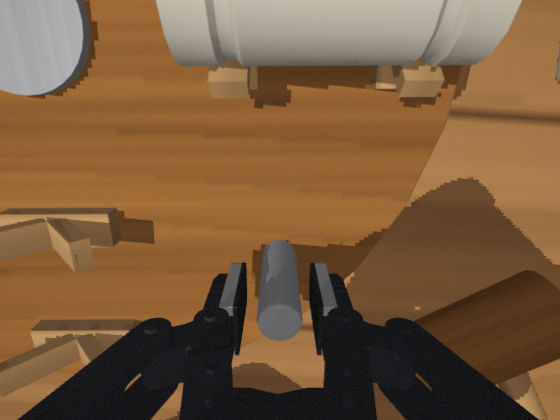

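>>> send_rows(targets=[[0,0,-0.7,0,0,0,30],[0,0,-1.7,0,0,0,30],[0,0,-2.9,0,0,0,40],[-0.4,-0.6,-3.6,0,0,0,50],[-1,-1.6,-3.6,0,0,0,65]])

```text
time_s: 28.18
position: [0.4612, -0.1671, 0.2629]
tool_rot: [[0.998, 0.062, 0.002], [0.062, -0.998, -0.005], [0.001, 0.005, -1.0]]
ft_force: [0.3, 0.5, -0.7]
grip_width: 0.0649
```

Run:
```python
from h import *
cols()
plan([.5155,.2475,.2],Rtool(60,65),back=.17)
```

```text
top 0.9 [343 157 376 176] zt 0.123 [ 0.6261 -0.2525] rng [0.045 0.098 0.071]
top 0.79 [309 113 326 143] zt 0.123 [ 0.7488 -0.1173] rng [0.099 0.042 0.048]
top 0.78 [164 199 182 210] zt 0.11 [0.5102 0.3693] rng [0.053 0.062 0.108]
top 0.57 [202 195 218 208] zt 0.11 [0.5162 0.2481] rng [0.038 0.04  0.086]
side 0.85 [366 235 412 272] zt 0.119 [ 0.6248 -0.2536] rng [0.097 0.146 0.071]
side 0.75 [223 148 235 182] zt 0.107 [0.5086 0.3714] rng [0.042 0.05  0.105]
side 0.64 [240 163 258 201] zt 0.106 [0.5162 0.2496] rng [0.119 0.175 0.11 ]
side 0.61 [370 192 405 221] zt 0.12 [ 0.7485 -0.1185] rng [0.23  0.132 0.127]
tcp [0.4471 0.129  0.2638] row [0.11, -5.91, -0.06, 3.99, 7.45, -6.24] rowsneeded 7.9
```

>>> send_rows(targets=[[0,-0.7,0,0.45,0.85,-0.72,65],[0,-1.45,0,1.0,1.86,-1.56,65],[0.04,-2.2,0,1.5,2.8,-2.34,65],[0.06,-2.95,0,2.0,3.7,-3.1,65],[0.07,-3.7,0,2.5,4.65,-3.9,65]])

```text
time_s: 29.0
position: [0.4533, 0.018, 0.2607]
tool_rot: [[0.638, 0.629, 0.444], [0.409, -0.766, 0.497], [0.652, -0.136, -0.746]]
ft_force: [-1.0, 0.5, -0.8]
grip_width: 0.0648
```

Run:
```python
from h import *
plan([.5155,.2475,.2],Rtool(60,65),back=.17)
```

```text
tcp [0.4471 0.129  0.2638] row [0.87, -1.79, 1.0, 1.49, 2.77, -2.33] rowsneeded 2.9
```

>>> send_rows(targets=[[0.3,-0.6,0.33,0.5,0.92,-0.78,65],[0.6,-1.2,0.66,1.0,1.85,-1.55,65],[0.87,-1.79,1.0,1.49,2.77,-2.33,65],[0.87,-1.79,1.0,1.49,2.77,-2.33,65]])

```text
time_s: 29.5
position: [0.4469, 0.129, 0.2623]
tool_rot: [[0.22, 0.865, 0.451], [0.365, -0.501, 0.785], [0.905, -0.008, -0.426]]
ft_force: [0.8, -1.1, 0.8]
grip_width: 0.0649
```

Run:
```python
from h import *
wcols()
plan([.5155,.248,.067],Rtool(60,65),back=.05)
```

```text
0.97 [213 183 250 250] [0.5089 0.3701 0.1039] [0.04  0.041 0.005]
0.86 [262 237 298 313] [0.5173 0.25   0.1042] [0.042 0.042 0.005]
tcp [0.5015 0.2237 0.0801] row [-2.37, -0.01, 3.55, 0.01, 0.04, -0.04] rowsneeded 3.4
```

View pics/wrist_w.png

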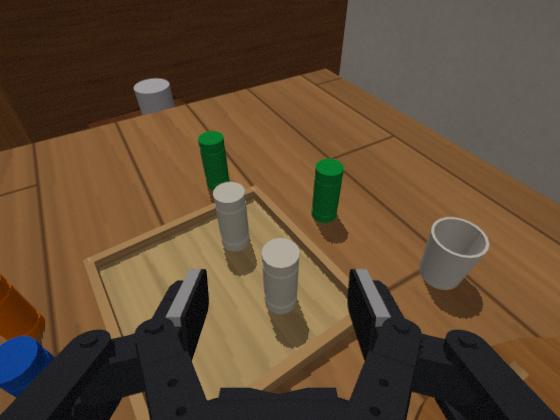

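>>> send_rows(targets=[[-0.6,0.0,0.9,0,0,0,65],[-1.3,0,1.8,0,0,0,65],[-1.9,0,2.7,0,0,0,65],[-2.37,0,3.4,0,0.04,-0.04,65],[-2.37,0,3.55,0,0.04,-0.04,65]])

```text
time_s: 30.22
position: [0.502, 0.2248, 0.0793]
tool_rot: [[0.212, 0.866, 0.452], [0.364, -0.499, 0.786], [0.907, -0.002, -0.422]]
ft_force: [0.4, 0.8, -0.4]
grip_width: 0.065
```

Run:
```python
from h import *
print(status.observe()["ft_force"])
plan([.5165,.249,.066],Rtool(60,65),off=.020)
```

```text
[ 0.37725406  0.80292812 -0.37530105]
tcp [0.5256 0.2647 0.0575] row [-0.0, 0.01, 1.02, -0.01, -0.01, -0.01] rowsneeded 0.8
```

>>> send_rows(targets=[[0,0.01,0.5,0,0,0,65],[0,0.01,1.0,0,0,0,65],[0,0.01,1.02,0,0,0,65],[0,0.01,1.02,0,0,0,35],[0,0.01,1.02,0,0,0,35]])

```text
time_s: 30.85
position: [0.5254, 0.2636, 0.0607]
tool_rot: [[0.208, 0.865, 0.456], [0.364, -0.501, 0.785], [0.908, 0.002, -0.419]]
ft_force: [-1.2, -4.6, 7.5]
grip_width: 0.0403
```

>>> send_rows(targets=[[0,0,0,0,0,0,35],[0,0,0,0,0,0,35],[0,0,0,0,0,0,35]])

```text
time_s: 31.22
position: [0.5254, 0.2636, 0.0607]
tool_rot: [[0.208, 0.865, 0.456], [0.363, -0.501, 0.785], [0.908, 0.002, -0.419]]
ft_force: [-2.1, -5.4, 7.7]
grip_width: 0.0403
```

>>> send_rows(targets=[[0.4,0,-0.2,0,0,0,35],[1.3,0,-0.6,0,0,0,35],[2.72,0,-1.26,0,0,0,35],[3.2,0,-1.5,0,0,0,35],[3.2,0,-1.5,0,0,0,35]])

```text
time_s: 31.85
position: [0.5243, 0.2633, 0.2388]
tool_rot: [[0.204, 0.866, 0.457], [0.366, -0.5, 0.785], [0.908, 0.007, -0.419]]
ft_force: [-0.3, -0.6, -4.2]
grip_width: 0.0401
```

Run:
```python
from h import *
heldc("16")
place([-.009,0,-.0125],.15,r=.131)
```

```text
topmid [ 0.0342 -0.0014 -0.032 ] tmax 0.0457 centre [-0.0102 -0.0014 -0.0113] grip 0.040105241653957915
tcp [ 0.4918 -0.1321  0.2339] row [-3.08, 3.4, -6.48, -2.64, -10.28, 7.3] rowsneeded 9.6
```

View pics/wrist_16.png

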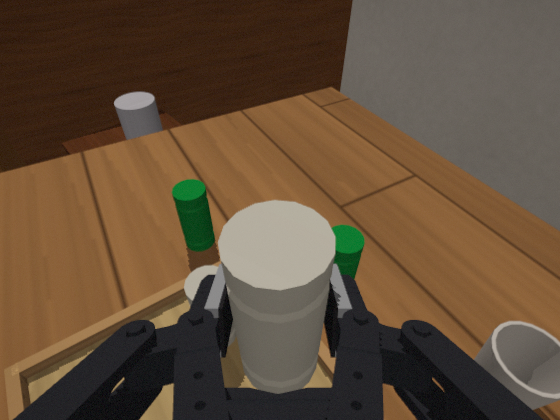

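>>> send_rows(targets=[[-0.15,0.15,-0.3,-0.12,-0.5,0.35,35],[-0.45,0.5,-0.95,-0.4,-1.5,1.1,35],[-0.75,0.85,-1.6,-0.66,-2.55,1.8,35],[-1.1,1.2,-2.3,-0.94,-3.65,2.6,35],[-1.4,1.55,-2.95,-1.2,-4.7,3.35,35]])

```text
time_s: 32.52
position: [0.5086, 0.082, 0.2327]
tool_rot: [[0.803, 0.552, 0.224], [0.447, -0.807, 0.385], [0.393, -0.209, -0.895]]
ft_force: [-0.1, -0.4, -2.7]
grip_width: 0.0402
```

Run:
```python
from h import *
place([-.0108,0,-.0112],.15,r=.131)
```

```text
tcp [ 0.494  -0.1319  0.2343] row [-2.14, 3.29, -1.74, -1.47, -5.51, 3.93] rowsneeded 5.2
```

>>> send_rows(targets=[[-0.4,0.6,-0.32,-0.27,-1.02,0.73,35],[-0.8,1.25,-0.66,-0.56,-2.1,1.5,35],[-1.25,1.9,-1.0,-0.85,-3.2,2.28,35],[-1.65,2.55,-1.35,-1.15,-4.27,3.05,35],[-2.14,3.29,-1.74,-1.47,-5.51,3.93,35]])

```text
time_s: 33.15
position: [0.4955, -0.1314, 0.2337]
tool_rot: [[0.916, 0.083, -0.393], [0.083, -0.996, -0.016], [-0.393, -0.018, -0.919]]
ft_force: [1.0, 0.3, -2.8]
grip_width: 0.0401
```

>>> send_rows(targets=[[0,0,0,0,0,0,35],[0,0,0,0,0,0,35]])

```text
time_s: 33.4
position: [0.4956, -0.13, 0.2337]
tool_rot: [[0.918, 0.086, -0.388], [0.087, -0.996, -0.014], [-0.388, -0.021, -0.921]]
ft_force: [-0.3, 0.3, -2.1]
grip_width: 0.0404
```

Run:
```python
from h import *
heldc("17")
place([-.0108,0,-.0112],.02,r=.131)
```

```text
topmid [ 0.0347 -0.0015 -0.0318] tmax 0.0461 centre [-0.0097 -0.0015 -0.0111] grip 0.04035721677218543
tcp [ 0.494  -0.1319  0.1043] row [0.97, 0.09, 2.41, -0.07, -0.28, 0.2] rowsneeded 2.1
```

View pics/wrist_17.png

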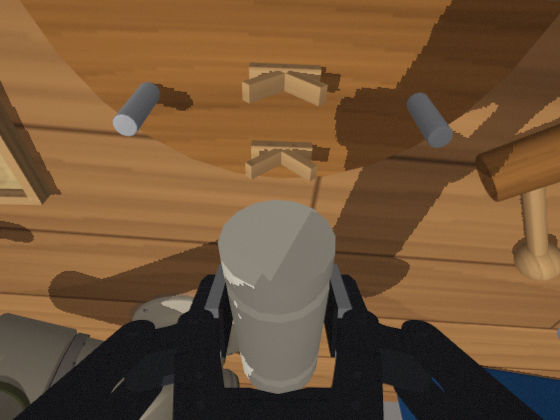

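>>> send_rows(targets=[[0.3,0.04,0.6,-0.07,-0.28,0.2,35],[0.65,0.09,1.5,-0.07,-0.28,0.2,35],[0.97,0.09,2.41,-0.07,-0.28,0.2,35],[0.97,0.09,2.41,-0.07,-0.28,0.2,35]])

```text
time_s: 33.95
position: [0.4928, -0.1315, 0.1036]
tool_rot: [[0.902, 0.064, -0.426], [0.059, -0.998, -0.027], [-0.427, -0.001, -0.904]]
ft_force: [-0.0, -1.3, -2.5]
grip_width: 0.0399
```

Run:
```python
from h import *
heldc("18")
place([-.0108,0,-.0112],.003,r=.131)
```

```text
topmid [ 0.0347 -0.0015 -0.0317] tmax 0.0461 centre [-0.0097 -0.0015 -0.011 ] grip 0.03994671861930517
tcp [ 0.494  -0.1319  0.0873] row [0.15, -0.01, 0.34, 0.01, 0.0, -0.01] rowsneeded 0.3
```

View pics/wrist_18.png

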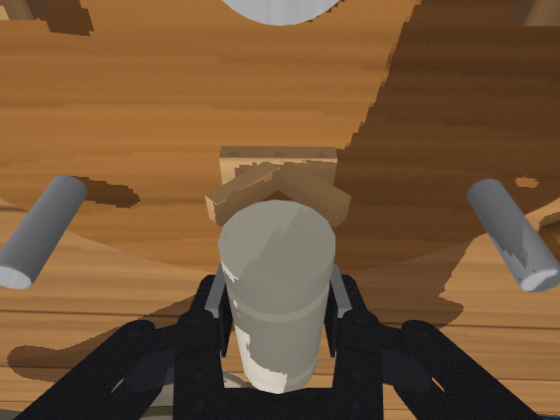

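>>> send_rows(targets=[[0.07,0,0.15,0,0,0,35],[0.12,0,0.28,0,0,0,35],[0.15,0,0.36,0,0,0,35],[0.15,0,0.36,0,0,0,35]])

```text
time_s: 34.5
position: [0.4937, -0.1329, 0.086]
tool_rot: [[0.905, 0.064, -0.421], [0.056, -0.998, -0.029], [-0.422, 0.003, -0.907]]
ft_force: [-0.9, 0.1, -2.8]
grip_width: 0.0403
```

Run:
```python
from h import *
place([-.0108,0,-.0112],.0,r=.131)
```

```text
tcp [ 0.494  -0.1319  0.0843] row [0.02, -0.02, 0.03, 0.02, -0.01, -0.02] rowsneeded 0.0
```

>>> send_rows(targets=[[0.01,-0.01,0.03,0,0,0,35],[0.02,-0.01,0.05,0,0,0,35],[0.02,-0.01,0.05,0,0,0,35]])

```text
time_s: 34.88
position: [0.4937, -0.1328, 0.0844]
tool_rot: [[0.905, 0.063, -0.42], [0.056, -0.998, -0.031], [-0.421, 0.004, -0.907]]
ft_force: [-0.4, -1.2, 7.0]
grip_width: 0.0401
```

>>> send_rows(targets=[[0,0,0.01,0,0,0,50],[0,0,0.01,0,0,0,65],[0,0,0.01,0,0,0,65],[0,0,0.01,0,0,0,65]])

```text
time_s: 35.38
position: [0.4933, -0.1324, 0.0827]
tool_rot: [[0.905, 0.064, -0.421], [0.056, -0.998, -0.029], [-0.422, 0.003, -0.907]]
ft_force: [-0.2, 0.2, -0.3]
grip_width: 0.0651
```

>>> send_rows(targets=[[0,0,-0.3,0,0,0,65],[0,0,-1,0,0,0,65],[0,0,-2,0,0,0,65],[0,0,-2,0,0,0,65]])

```text
time_s: 35.88
position: [0.5373, -0.1297, 0.1762]
tool_rot: [[0.908, 0.064, -0.415], [0.056, -0.998, -0.032], [-0.416, 0.006, -0.909]]
ft_force: [-0.7, 0.8, -0.6]
grip_width: 0.0649
```

Run:
```python
from h import *
lay("19"); arc([138.7],.19)
```

```text
((0.49032092094421387, -0.13190656900405884), (0.10051688551902771, 0.0387902595102787), 3.9307267665863037) r [0.0803 0.1782] lat [-0.019   0.0182] 0.12056237761728651
138.7 tcp [ 0.4995 -0.0182  0.19  ] row [-0.67, -2.27, -0.05, 0.03, 3.1, -0.01] rowsneeded 2.3
```

View pics/wrist_19.png

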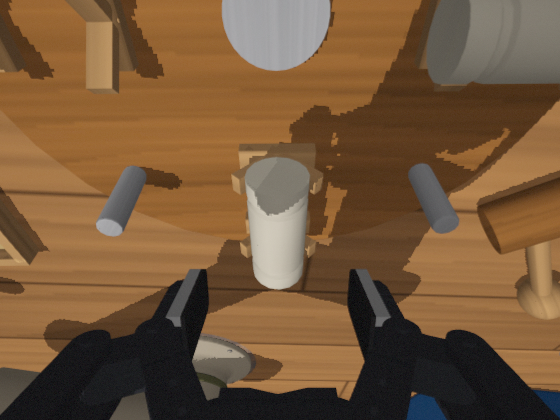

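Third column seated and centred (r≈0.129). Turn the table.

>>> send_rows(targets=[[-0.2,-0.2,-0.5,0,1,0,50],[-0.5,-1.2,-0.3,0,2,0,32],[-0.66,-2.27,-0.05,0,3.1,0,30],[-0.66,-2.27,-0.05,0,3.1,0,30],[-0.66,-2.27,-0.05,0,3.1,0,30]])

```text
time_s: 36.55
position: [0.4992, -0.0181, 0.1889]
tool_rot: [[0.998, 0.064, -0.003], [0.064, -0.998, -0.003], [-0.004, 0.003, -1.0]]
ft_force: [0.3, 0.2, -0.3]
grip_width: 0.0298
```

Run:
```python
from h import *
arc([138.7],.08); im,d,P=shot("wrist","20")
m=(d>0)&(P[...,2]>.111)&(P[...,2]<.12)&(abs(P[...,0]-.5)<.04)&(abs(P[...,1]+.02)<.04)
print((P[m].max(0)+P[m].min(0))/2,m.sum())
```

```text
138.7 tcp [ 0.4995 -0.0182  0.08  ] row [0.01, -0.0, 2.18, 0.02, 0.03, -0.01] rowsneeded 1.7
[ 0.50038859 -0.01784193  0.11353015] 486
```

>>> send_rows(targets=[[0.02,0,0.7,0,0,0,30],[0.02,0,1.4,0,0,0,30],[0.02,0,2.0,0,0,0,30],[0.02,0,2.18,0,0,0,30],[0.02,0,2.18,0,0,0,30]])

```text
time_s: 37.22
position: [0.5007, -0.0188, 0.0802]
tool_rot: [[0.998, 0.063, -0.003], [0.063, -0.998, -0.003], [-0.003, 0.003, -1.0]]
ft_force: [-0.2, -0.3, 0.0]
grip_width: 0.0299
```

>>> send_rows(targets=[[-0.05,0.05,0,0,0,0,30],[-0.13,0.13,0,0,0,0,30],[-0.23,0.26,0,0,0,0,30],[-0.37,0.44,0,0,0,0,30],[-0.49,0.63,0,0,0,0,30]])

```text
time_s: 37.85
position: [0.4756, -0.0502, 0.0806]
tool_rot: [[0.998, 0.064, -0.006], [0.064, -0.998, -0.0], [-0.006, -0.0, -1.0]]
ft_force: [-7.7, 9.8, 6.2]
grip_width: 0.0301
```

>>> send_rows(targets=[[-0.1,0.2,0,0,0,0,30],[-0.19,0.4,0,0,0,0,30],[-0.26,0.61,0,0,0,0,30],[-0.32,0.82,0,0,0,0,30],[-0.37,1.04,0,0,0,0,30]])

```text
time_s: 38.48
position: [0.4597, -0.103, 0.0801]
tool_rot: [[0.998, 0.064, -0.008], [0.064, -0.998, 0.001], [-0.008, -0.001, -1.0]]
ft_force: [-5.6, 6.5, -1.0]
grip_width: 0.0299
```

>>> send_rows(targets=[[-0.03,0.22,0,0,0,0,30],[-0.05,0.44,0,0,0,0,30],[-0.05,0.67,0,0,0,0,30],[-0.04,0.89,0,0,0,0,30],[-0.01,1.11,0,0,0,0,30]])

```text
time_s: 39.1
position: [0.4659, -0.1608, 0.0812]
tool_rot: [[0.998, 0.063, -0.001], [0.063, -0.998, -0.004], [-0.001, 0.004, -1.0]]
ft_force: [0.7, 0.1, 0.1]
grip_width: 0.0297
```

>>> send_rows(targets=[[0.04,0.22,0,0,0,0,30],[0.1,0.43,0,0,0,0,30],[0.18,0.65,0,0,0,0,30],[0.26,0.85,0,0,0,0,30],[0.37,1.05,0,0,0,0,30]])

```text
time_s: 39.72
position: [0.4877, -0.2116, 0.081]
tool_rot: [[0.998, 0.063, -0.002], [0.063, -0.998, -0.003], [-0.002, 0.003, -1.0]]
ft_force: [1.2, -1.3, -0.2]
grip_width: 0.0301
```

>>> send_rows(targets=[[0.12,0.19,0,0,0,0,30],[0.25,0.37,0,0,0,0,30],[0.35,0.5,0,0,0,0,30],[0.46,0.63,0,0,0,0,30],[0.52,0.7,0,0,0,0,30]])

```text
time_s: 40.35
position: [0.5158, -0.2444, 0.0809]
tool_rot: [[0.998, 0.064, -0.003], [0.064, -0.998, -0.003], [-0.003, 0.003, -1.0]]
ft_force: [0.2, -0.0, 0.4]
grip_width: 0.03
```

Run:
```python
from h import *
print(status.observe()["ft_force"])
arc([228.7])
shot("wrist","21")
```

```text
[ 0.19607904 -0.00472429  0.37625499]
228.7 tcp [ 0.5141 -0.244   0.08  ] row [-0.03, -0.01, 0.02, 0.02, 0.02, -0.01] rowsneeded 0.0
```

View pics/wrist_21.png

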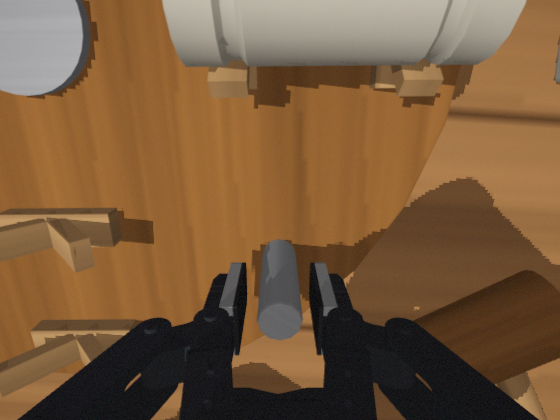

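>>> send_rows(targets=[[0,0,-0.7,0,0,0,30],[0,0,-1.7,0,0,0,30],[0,0,-2.9,0,0,0,40],[-0.4,-0.6,-3.6,0,0,0,50],[-1,-1.6,-3.6,0,0,0,65]])

```text
time_s: 41.02
position: [0.4612, -0.1671, 0.2631]
tool_rot: [[0.998, 0.062, 0.002], [0.062, -0.998, -0.006], [0.002, 0.006, -1.0]]
ft_force: [0.4, 0.2, 0.6]
grip_width: 0.0645
```

Run:
```python
from h import *
cols()
plan([.509,.37,.2],Rtool(70,65),back=.17)
```

```text
top 0.83 [309 114 324 148] zt 0.123 [ 0.7497 -0.1147] rng [0.1   0.045 0.074]
top 0.77 [342 157 374 171] zt 0.122 [ 0.6299 -0.2555] rng [0.056 0.133 0.126]
top 0.58 [268 164 297 176] zt 0.123 [0.61  0.004] rng [0.054 0.102 0.073]
top 0.57 [165 201 181 211] zt 0.11 [0.5089 0.3695] rng [0.037 0.041 0.082]
side 0.9 [371 234 412 270] zt 0.12 [ 0.6269 -0.255 ] rng [0.094 0.138 0.071]
side 0.84 [310 186 338 215] zt 0.121 [ 0.533  -0.0724] rng [0.273 0.348 0.33 ]
side 0.64 [368 194 404 221] zt 0.119 [ 0.7486 -0.117 ] rng [0.183 0.138 0.124]
side 0.6 [221 149 236 182] zt 0.107 [0.508  0.3693] rng [0.115 0.198 0.114]
tcp [0.4622 0.2414 0.2638] row [0.56, -8.14, -0.08, 4.69, 7.19, -7.34] rowsneeded 8.4
```

View pics/top_c.png

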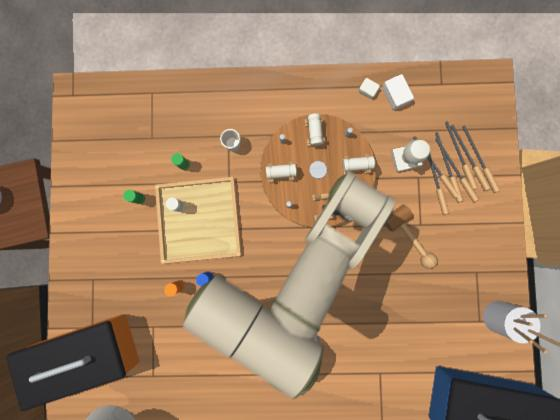

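>>> send_rows(targets=[[0.05,-0.8,0,0.46,0.7,-0.72,65],[0.1,-1.75,0,1.0,1.55,-1.58,65],[0.17,-2.7,-0.03,1.55,2.4,-2.44,65],[0.24,-3.65,-0.04,2.1,3.2,-3.3,65],[0.3,-4.5,-0.05,2.6,4.0,-4.05,65]])

```text
time_s: 41.85
position: [0.4623, 0.059, 0.2629]
tool_rot: [[0.675, 0.642, 0.364], [0.447, -0.748, 0.491], [0.587, -0.168, -0.792]]
ft_force: [0.7, -0.1, -0.5]
grip_width: 0.0652
```

Run:
```python
from h import *
plan([.509,.37,.2],Rtool(70,65),back=.17)
```

```text
tcp [0.4622 0.2414 0.2638] row [1.64, -2.73, 1.77, 2.1, 3.16, -3.26] rowsneeded 3.7
```

>>> send_rows(targets=[[0.4,-0.68,0.44,0.52,0.8,-0.82,65],[0.8,-1.36,0.88,1.05,1.6,-1.64,65],[1.2,-2.05,1.32,1.58,2.4,-2.46,65],[1.64,-2.73,1.77,2.1,3.16,-3.26,65],[1.64,-2.73,1.77,2.1,3.16,-3.26,65]])

```text
time_s: 42.48
position: [0.4623, 0.2415, 0.262]
tool_rot: [[0.15, 0.94, 0.307], [0.398, -0.342, 0.851], [0.905, -0.006, -0.426]]
ft_force: [0.4, -0.1, 0.6]
grip_width: 0.0651
```

Run:
```python
from h import *
wcols()
plan([.509,.37,.065],Rtool(70,65),back=.05)
```

```text
0.72 [260 238 301 315] [0.5097 0.371  0.1042] [0.041 0.043 0.006]
tcp [0.4994 0.3436 0.0781] row [-2.41, -0.01, 3.57, 0.01, 0.03, -0.03] rowsneeded 3.4
```

View pics/wrist_w.png

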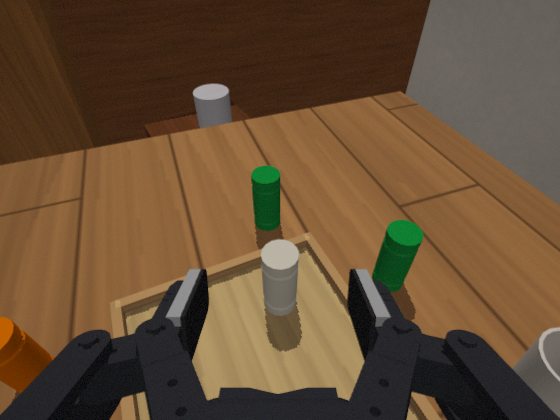

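>>> send_rows(targets=[[-0.6,0.0,0.9,0,0,0,65],[-1.3,0,1.8,0,0,0,65],[-1.9,0,2.7,0,0,0,65],[-2.41,0,3.4,0,0.03,-0.03,65],[-2.41,0,3.57,0,0.03,-0.03,65]])

```text
time_s: 43.2
position: [0.4999, 0.3442, 0.0768]
tool_rot: [[0.147, 0.939, 0.31], [0.397, -0.343, 0.851], [0.906, -0.002, -0.423]]
ft_force: [-0.7, 0.2, 0.2]
grip_width: 0.0651
```

Run:
```python
from h import *
print(status.observe()["ft_force"])
plan([.5095,.3705,.064],Rtool(70,65),off=.020)
```

```text
[-0.72933682  0.16480224  0.15310281]
tcp [0.5157 0.3875 0.0555] row [0.01, -0.0, 1.02, 0.0, 0.0, -0.02] rowsneeded 0.8
```

>>> send_rows(targets=[[0,0,0.5,0,0,0,65],[0,0,1.0,0,0,0,65],[0,0,1.02,0,0,0,65],[0,0,1.02,0,0,0,35],[0,0,1.02,0,0,0,35]])

```text
time_s: 43.82
position: [0.5159, 0.3869, 0.0583]
tool_rot: [[0.143, 0.939, 0.313], [0.395, -0.344, 0.852], [0.907, 0.002, -0.42]]
ft_force: [-0.5, -4.3, 6.8]
grip_width: 0.04
```

>>> send_rows(targets=[[0,0,0,0,0,0,35],[0,0,0,0,0,0,35],[0,0,0,0,0,0,35]])

```text
time_s: 44.2
position: [0.5159, 0.387, 0.0584]
tool_rot: [[0.143, 0.939, 0.313], [0.395, -0.344, 0.852], [0.908, 0.002, -0.42]]
ft_force: [-1.3, -4.7, 7.7]
grip_width: 0.0405
```

>>> send_rows(targets=[[0.4,0,-0.2,0,0,0,35],[1.3,0,-0.6,0,0,0,35],[2.72,0,-1.26,0,0,0,35],[3.3,0,-1.54,0,0,0,35],[3.3,0,-1.54,0,0,0,35]])

```text
time_s: 44.82
position: [0.5153, 0.3871, 0.2427]
tool_rot: [[0.138, 0.939, 0.315], [0.396, -0.343, 0.852], [0.908, 0.007, -0.419]]
ft_force: [0.3, -0.9, -2.2]
grip_width: 0.0404
```

Run:
```python
from h import *
heldc("22")
place([-.0095,0,-.012],.15,r=.131)
```

```text
topmid [ 0.0348 -0.0012 -0.0341] tmax 0.0478 centre [-0.0096 -0.0012 -0.0134] grip 0.04037967495053947
tcp [ 0.4925 -0.132   0.2341] row [-4.29, 3.14, -8.93, -3.1, -9.89, 8.56] rowsneeded 10.0
```

View pics/wrist_22.png

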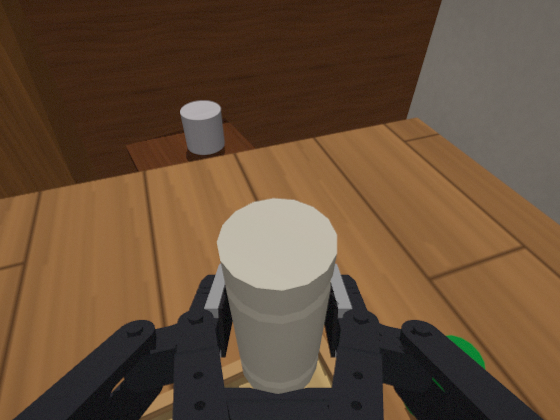

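>>> send_rows(targets=[[-0.2,0.15,-0.4,-0.14,-0.45,0.4,35],[-0.6,0.45,-1.25,-0.43,-1.4,1.2,35],[-1.0,0.75,-2.1,-0.74,-2.35,2.05,35],[-1.45,1.05,-3.0,-1.05,-3.35,2.9,35],[-1.9,1.38,-3.9,-1.37,-4.35,3.77,35]])

```text
time_s: 45.5
position: [0.5043, 0.1582, 0.2334]
tool_rot: [[0.748, 0.638, 0.181], [0.515, -0.731, 0.447], [0.418, -0.242, -0.876]]
ft_force: [0.1, 0.8, -2.2]
grip_width: 0.0401
```

Run:
```python
from h import *
place([-.0095,0,-.0125],.15,r=.1315)
```

```text
tcp [ 0.4918 -0.1321  0.2337] row [-3.17, 4.08, -2.65, -1.75, -5.48, 4.77] rowsneeded 5.6
```

>>> send_rows(targets=[[-0.55,0.7,-0.45,-0.3,-0.95,0.82,35],[-1.1,1.4,-0.9,-0.6,-1.9,1.65,35],[-1.65,2.1,-1.38,-0.9,-2.85,2.5,35],[-2.2,2.85,-1.85,-1.22,-3.8,3.32,35],[-2.75,3.55,-2.3,-1.52,-4.77,4.15,35]])

```text
time_s: 46.12
position: [0.4952, -0.0934, 0.233]
tool_rot: [[0.934, 0.133, -0.333], [0.147, -0.989, 0.017], [-0.327, -0.065, -0.943]]
ft_force: [0.5, 0.2, -2.2]
grip_width: 0.0402
```

Run:
```python
from h import *
place([-.0095,0,-.0125],.15,r=.1315)
```

```text
tcp [ 0.4918 -0.1321  0.2337] row [-0.18, 0.76, -0.0, -0.24, -0.72, 0.63] rowsneeded 0.7
```

>>> send_rows(targets=[[-0.09,0.38,0,-0.12,-0.36,0.3,35],[-0.18,0.76,0,-0.24,-0.72,0.63,35],[-0.18,0.76,0,-0.24,-0.72,0.63,35],[-0.18,0.76,0,-0.24,-0.72,0.63,35]])

```text
time_s: 46.62
position: [0.4924, -0.1301, 0.2342]
tool_rot: [[0.907, 0.068, -0.416], [0.063, -0.998, -0.025], [-0.417, -0.003, -0.909]]
ft_force: [1.0, -0.7, -2.2]
grip_width: 0.0403
```

Run:
```python
from h import *
heldc("23")
place([-.0095,0,-.0125],.02,r=.1315)
```

```text
topmid [ 0.0352 -0.0014 -0.0341] tmax 0.0483 centre [-0.0092 -0.0014 -0.0134] grip 0.040264028014848754
tcp [ 0.4918 -0.1321  0.1037] row [1.07, 0.05, 2.39, -0.0, -0.05, 0.03] rowsneeded 2.1
```

View pics/wrist_23.png

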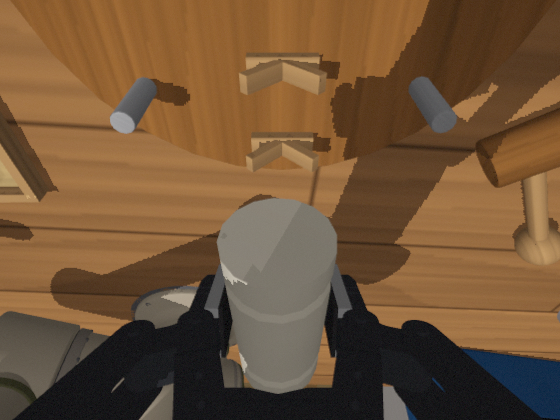

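>>> send_rows(targets=[[0.3,0.03,0.6,0,-0.04,0.03,35],[0.7,0.05,1.5,0,-0.04,0.03,35],[1.08,0.05,2.39,0,-0.04,0.03,35],[1.08,0.05,2.39,0,-0.04,0.03,35]])

```text
time_s: 47.18
position: [0.4908, -0.1321, 0.1021]
tool_rot: [[0.903, 0.064, -0.425], [0.059, -0.998, -0.025], [-0.426, -0.003, -0.905]]
ft_force: [0.3, 0.3, -1.6]
grip_width: 0.0405
```

Run:
```python
from h import *
heldc("24")
place([-.0095,0,-.0125],.003,r=.1315)
```

```text
topmid [ 0.0352 -0.0014 -0.0341] tmax 0.0483 centre [-0.0092 -0.0014 -0.0134] grip 0.04047510106662496
tcp [ 0.4918 -0.1321  0.0867] row [0.14, -0.01, 0.32, -0.0, -0.0, -0.0] rowsneeded 0.3
```

View pics/wrist_24.png

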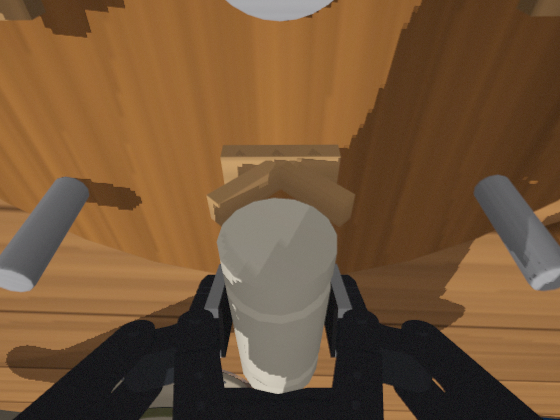

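>>> send_rows(targets=[[0.07,0,0.15,0,0,0,35],[0.12,0,0.28,0,0,0,35],[0.15,0,0.36,0,0,0,35],[0.15,0,0.36,0,0,0,35]])

```text
time_s: 47.72
position: [0.4915, -0.1332, 0.0844]
tool_rot: [[0.905, 0.063, -0.42], [0.057, -0.998, -0.027], [-0.421, 0.001, -0.907]]
ft_force: [0.2, -0.3, -2.5]
grip_width: 0.0402
```

>>> send_rows(targets=[[0.01,-0.01,0.02,0,0,0,35],[0.01,-0.01,0.04,0,0,0,35],[0.01,-0.01,0.04,0,0,0,35]])

```text
time_s: 48.1
position: [0.4915, -0.1329, 0.0829]
tool_rot: [[0.906, 0.063, -0.419], [0.057, -0.998, -0.028], [-0.42, 0.002, -0.908]]
ft_force: [1.3, 0.3, 3.0]
grip_width: 0.0403
```

>>> send_rows(targets=[[0,0,0.01,0,0,0,50],[0,0,0.01,0,0,0,65],[0,0,0.01,0,0,0,65],[0,0,0.01,0,0,0,65]])

```text
time_s: 48.6
position: [0.4909, -0.1328, 0.0819]
tool_rot: [[0.905, 0.063, -0.42], [0.057, -0.998, -0.027], [-0.421, 0.001, -0.907]]
ft_force: [-1.2, 0.1, -0.3]
grip_width: 0.0651
```

>>> send_rows(targets=[[0,0,-0.3,0,0,0,65],[0,0,-1,0,0,0,65],[0,0,-2,0,0,0,65],[0,0,-2,0,0,0,65]])

```text
time_s: 49.1
position: [0.5348, -0.1303, 0.1753]
tool_rot: [[0.908, 0.064, -0.414], [0.056, -0.998, -0.03], [-0.415, 0.004, -0.91]]
ft_force: [-0.4, 0.5, -1.0]
grip_width: 0.065
```

Run:
```python
from h import *
lay("25"); arc([138.7],.19)
```

```text
((0.4901837408542633, -0.13199540972709656), (0.09976214915513992, 0.0386078879237175), 3.8886518478393555) r [0.0804 0.1781] lat [-0.0187  0.0182] 0.12019661617380112
138.7 tcp [ 0.4995 -0.0182  0.19  ] row [-0.63, -2.28, -0.08, 0.01, 3.09, -0.01] rowsneeded 2.3
```

View pics/wrist_25.png

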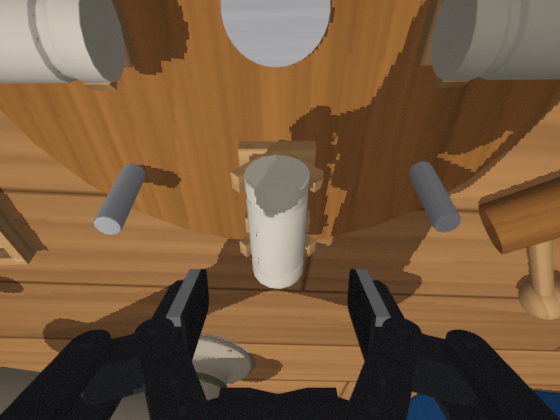

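>>> send_rows(targets=[[-0.2,-0.2,-0.5,0,1,0,50],[-0.5,-1.2,-0.3,0,2,0,32],[-0.63,-2.28,-0.08,0,3.09,0,30],[-0.63,-2.28,-0.08,0,3.09,0,30],[-0.63,-2.28,-0.08,0,3.09,0,30]])

```text
time_s: 49.78
position: [0.4986, -0.0181, 0.189]
tool_rot: [[0.998, 0.063, -0.004], [0.063, -0.998, -0.001], [-0.004, 0.001, -1.0]]
ft_force: [0.2, -0.3, -0.3]
grip_width: 0.0301
```

Run:
```python
from h import *
arc([138.7],.08); im,d,P=shot("wrist","26")
m=(d>0)&(P[...,2]>.111)&(P[...,2]<.12)&(abs(P[...,0]-.5)<.04)&(abs(P[...,1]+.02)<.04)
print((P[m].max(0)+P[m].min(0))/2,m.sum())
```

```text
138.7 tcp [ 0.4995 -0.0182  0.08  ] row [0.03, 0.0, 2.18, 0.01, 0.03, -0.01] rowsneeded 1.7
[ 0.50029206 -0.01769668  0.11339655] 487
```

View pics/wrist_26.png

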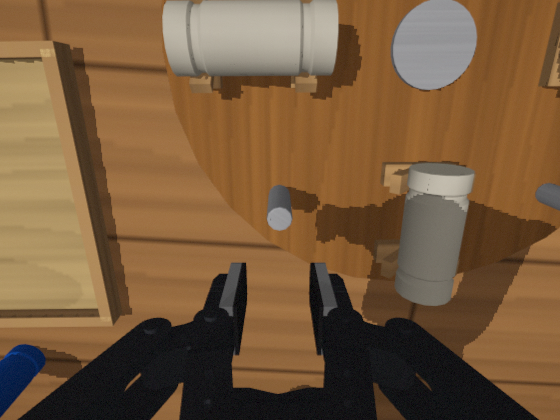

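>>> send_rows(targets=[[0.03,0,0.7,0,0,0,30],[0.03,0,1.4,0,0,0,30],[0.03,0,2.0,0,0,0,30],[0.03,0,2.18,0,0,0,30],[0.03,0,2.18,0,0,0,30]])

```text
time_s: 50.45
position: [0.5005, -0.0185, 0.0803]
tool_rot: [[0.998, 0.063, -0.003], [0.063, -0.998, -0.001], [-0.003, 0.001, -1.0]]
ft_force: [0.6, -0.7, 0.8]
grip_width: 0.0297
```

>>> send_rows(targets=[[-0.05,0.05,0,0,0,0,30],[-0.13,0.13,0,0,0,0,30],[-0.23,0.26,0,0,0,0,30],[-0.37,0.44,0,0,0,0,30],[-0.49,0.63,0,0,0,0,30]])

```text
time_s: 51.08
position: [0.4755, -0.0499, 0.0807]
tool_rot: [[0.998, 0.064, -0.006], [0.064, -0.998, 0.002], [-0.006, -0.002, -1.0]]
ft_force: [-7.4, 9.7, 6.3]
grip_width: 0.0296
```

>>> send_rows(targets=[[-0.1,0.2,0,0,0,0,30],[-0.19,0.4,0,0,0,0,30],[-0.26,0.61,0,0,0,0,30],[-0.32,0.82,0,0,0,0,30],[-0.37,1.04,0,0,0,0,30]])

```text
time_s: 51.7
position: [0.4597, -0.1028, 0.0801]
tool_rot: [[0.998, 0.064, -0.008], [0.064, -0.998, 0.002], [-0.008, -0.003, -1.0]]
ft_force: [-5.7, 7.4, -0.7]
grip_width: 0.0302
```

>>> send_rows(targets=[[-0.03,0.22,0,0,0,0,30],[-0.05,0.44,0,0,0,0,30],[-0.05,0.67,0,0,0,0,30],[-0.04,0.89,0,0,0,0,30],[-0.01,1.11,0,0,0,0,30]])

```text
time_s: 52.32
position: [0.4658, -0.1606, 0.081]
tool_rot: [[0.998, 0.063, -0.002], [0.063, -0.998, -0.002], [-0.002, 0.002, -1.0]]
ft_force: [-0.4, -0.7, 0.4]
grip_width: 0.0301
```

>>> send_rows(targets=[[0.04,0.22,0,0,0,0,30],[0.1,0.43,0,0,0,0,30],[0.18,0.65,0,0,0,0,30],[0.26,0.85,0,0,0,0,30],[0.37,1.05,0,0,0,0,30]])

```text
time_s: 52.95
position: [0.4876, -0.2114, 0.0808]
tool_rot: [[0.998, 0.063, -0.003], [0.063, -0.998, -0.001], [-0.003, 0.001, -1.0]]
ft_force: [1.3, -0.5, 0.8]
grip_width: 0.0301
```

>>> send_rows(targets=[[0.12,0.19,0,0,0,0,30],[0.25,0.37,0,0,0,0,30],[0.35,0.5,0,0,0,0,30],[0.46,0.63,0,0,0,0,30],[0.52,0.7,0,0,0,0,30]])

```text
time_s: 53.58
position: [0.5157, -0.2442, 0.0806]
tool_rot: [[0.998, 0.063, -0.003], [0.063, -0.998, -0.001], [-0.003, 0.001, -1.0]]
ft_force: [0.1, -0.1, 0.3]
grip_width: 0.03
```

Run:
```python
from h import *
print(status.observe()["ft_force"])
arc([228.7])
shot("wrist","27")
```

```text
[ 0.14492889 -0.12815803  0.27573726]
228.7 tcp [ 0.5141 -0.244   0.08  ] row [-0.03, -0.01, 0.01, 0.01, 0.02, -0.01] rowsneeded 0.0
```

View pics/wrist_27.png

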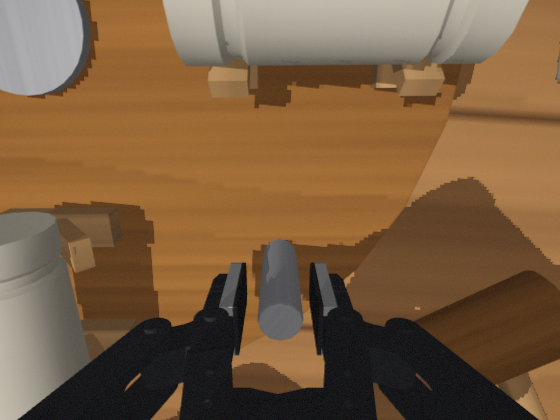

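>>> send_rows(targets=[[0,0,-0.7,0,0,0,30],[0,0,-1.7,0,0,0,30],[0,0,-2.9,0,0,0,40],[-0.6,-0.8,-4.0,0,0,0,50],[-1.4,-1.9,-4.6,0,0,0,65]])

```text
time_s: 54.25
position: [0.4526, -0.1685, 0.3023]
tool_rot: [[0.998, 0.063, -0.001], [0.063, -0.998, -0.003], [-0.001, 0.002, -1.0]]
ft_force: [0.0, 0.6, 0.9]
grip_width: 0.0649
```

>>> send_rows(targets=[[-0.3,-1.0,-0.2,0,0,0,65],[-0.6,-2.2,-0.4,0,0,0,65],[-1,-3.4,-0.6,0,0,0,65],[-1.4,-4.6,-0.8,0,0,0,65],[-1.8,-5.8,-0.8,0,0,0,65]])

```text
time_s: 54.88
position: [0.3453, 0.1128, 0.341]
tool_rot: [[0.998, 0.063, -0.001], [0.063, -0.998, -0.001], [-0.001, 0.001, -1.0]]
ft_force: [0.8, -0.0, -0.3]
grip_width: 0.0649
```

>>> send_rows(targets=[[0,-1.0,0,0,0,0,65],[0,-2.0,0,0,0,0,65],[0,-3,0,0,0,0,65],[0,-3,0,0,0,0,65]])

```text
time_s: 55.38
position: [0.336, 0.2632, 0.3398]
tool_rot: [[0.998, 0.068, -0.004], [0.068, -0.998, -0.001], [-0.004, 0.001, -1.0]]
ft_force: [0.1, 0.2, -0.1]
grip_width: 0.065
```

Run:
```python
from h import *
cols()
for n in ["top","side"]:
    im,d,P=shot(n,"f")
    m=(d>0)&(P[...,0]>.4)&(P[...,0]<.85)&(P[...,1]>-.34)&(P[...,1]<.09)
    Q=P-np.r_[PIV,0]; 
    # laid columns: white, z .105-.125
    k=(m&(P[...,2]>.108)&(P[...,2]<.126)).astype(np.uint8)
    N,L,S,C=cv2.connectedComponentsWithStats(k)
    for i in range(1,N):
        q=P[L==i]
        if len(q)>5:
            c=((q.max(0)+q.min(0))/2)[:2]; v=c-PIV; print(n,len(q),C[i].round(),c.round(4),"r",np.hypot(*v).round(4),"ang-3.7",((np.degrees(np.arctan2(v[1],v[0]))-3.7)%90).round(1), cv2.minAreaRect(q[:,:2].astype(np.float32))[1:],q[:,2].max().round(3))
    for lab in ["cup","bust","mallet"]:
        r=vision.masks_of(n,lab)
        if r: q=P[r[0]["pixels"]&(d>0)]; t=q[q[:,2]>np.percentile(q[:,2],95)-.012]; print(n,lab,r[0]["p"],((t.max(0)+t.min(0))/2)[:2].round(4))
```

```text
top 0.91 [309 111 322 144] zt 0.122 [ 0.7516 -0.1157] rng [0.099 0.044 0.065]
top 0.78 [264 166 297 186] zt 0.122 [0.6102 0.0042] rng [0.053 0.102 0.072]
top 0.74 [318 190 334 220] zt 0.122 [ 0.4919 -0.1333] rng [0.1   0.053 0.073]
top 0.74 [343 156 372 173] zt 0.122 [ 0.6306 -0.2554] rng [0.055 0.099 0.076]
top 0.72 [221 130 239 149] zt 0.08 [0.7333 0.1751] rng [0.066 0.063 0.086]
side 0.82 [297 231 337 264] zt 0.12 [ 0.4919 -0.1339] rng [0.136 0.094 0.071]
side 0.75 [304 187 339 216] zt 0.12 [0.609  0.0045] rng [0.047 0.103 0.045]
side 0.74 [369 192 402 220] zt 0.12 [ 0.7503 -0.1175] rng [0.225 0.113 0.124]
side 0.74 [372 232 414 270] zt 0.12 [ 0.6277 -0.2547] rng [0.097 0.145 0.071]
top 325 [315. 128.] [ 0.7519 -0.1147] r 0.1325 ang-3.7 0.2 ((0.09815574437379837, 0.03984170779585838), 4.059041500091553) 0.125
top 25 [349. 130.] [ 0.7419 -0.2285] r 0.161 ang-3.7 45.7 ((0.015088183805346489, 0.015938565135002136), 45.700843811035156) 0.121
top 24 [282. 136.] [ 0.7252 -0.0036] r 0.16 ang-3.7 45.0 ((0.013348222710192204, 0.015913745388388634), 88.73131561279297) 0.12
top 325 [359. 163
[... 1168 characters left out ...]
.7 45.7 ((0.017708860337734222, 0.013449699617922306), 54.80455780029297) 0.116
side 34 [415. 225.] [ 0.7419 -0.2286] r 0.161 ang-3.7 45.7 ((0.01833532378077507, 0.01557738333940506), 14.966415405273438) 0.117
side 422 [318. 243.] [ 0.4915 -0.1353] r 0.1287 ang-3.7 1.4 ((0.10054811835289001, 0.03741500526666641), 4.300908088684082) 0.123
side 445 [392. 249.] [ 0.6273 -0.255 ] r 0.1314 ang-3.7 89.6 ((0.039289794862270355, 0.09976410865783691), 2.8303165435791016) 0.123
side 42 [354. 265.] [ 0.515  -0.2448] r 0.16 ang-3.7 45.4 ((0.016476891934871674, 0.017598159611225128), 6.177735328674316) 0.117
side cup 0.77 [0.6891 0.1305]
side bust 0.68 [ 0.6615 -0.4441]
side mallet 0.77 [ 0.3827 -0.4346]
```

View pics/side_c.png

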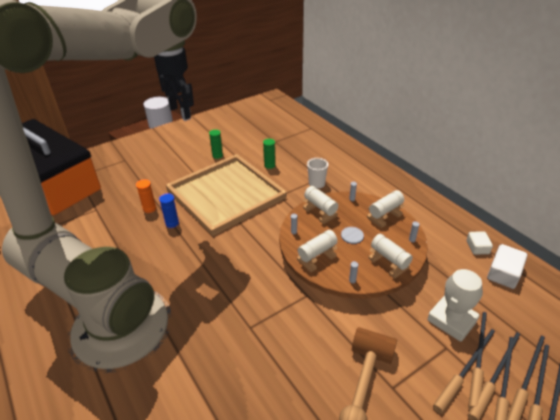

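View pics/top_c.png

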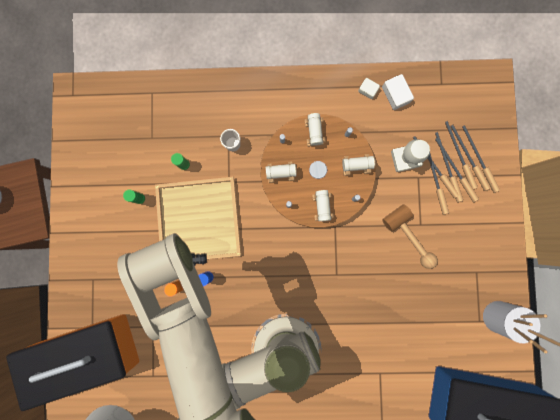

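```bash
python3 -c "
from rig import env,status
print(status.observe()['qvel'].round(2)); print(env.close_job())"
```

```text
[ 0.16  0.12 -0.01 -0.01  0.14  0.03]
the job is handed in; nothing more can be done
None
```

All four white columns are laid in cradles 1 to 4. I turned the table one notch counter-clockwise after each, the last one included, and handed the job in at about 56 s.

**Final checks (top and side cameras, arm clear):**
- **Columns:** each lies radially, about 128–132 mm from the turning axis (about 130 mm is centred), with its top about 120 mm high, so all are seated.
- **Table:** it is at rest. The posts sit within about 0.5–1° of the notch, which is about as fine as the cameras can tell.
- **Bystanders:** the cup, bust and mallet are within about 3 mm of where they started, which is about the camera error. One side-camera cup reading was about 6 cm off. I put that down to a bad mask, because the top camera and the picture show the cup unmoved.
- **Look-alikes:** I did not touch the blue, orange or green ones, and in the final pictures they stand where they started.

I saw no grip slip and no knocked column. The largest wrist force reading was about 14 N, while turning the table out of a notch.

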